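# Close the sprung tube rack and hold its cover down

## Robot

A 7-joint arm with a two-finger parallel gripper is mounted at the origin on the work surface. World frame = base frame: x ahead of the robot, y to its left, z up, the work surface at z = 0. Lengths are in m, angles in degrees, forces in N, time in s.
With the tool pointing down it reaches from about 0.4 to 0.875 m from the base axis. Payload 6.5 kg.
Tool frame: the origin (TCP) lies midway between the tips of the shut fingers; the grasp point (between the pads) lies 19 mm behind it (env.grip_point_offset is the distance from the TCP to the grasp point, in m); z points along the fingers, y is the direction in which the jaws open and shut (so a half turn about z gives the same grasp; the last joint's range is limited). The gripper opens to 88 mm and grips with 3 to 60 N. Pads are 18 mm wide; open, the fingers measure 123 mm over their backs; the gripper's body (75 mm by 187 mm) begins 45 mm behind the grasp point.
Start: joints at [-77.991, 30.733, -0.252, 88.115, 0.149, 61.152, -4.079], TCP at [0.177, 0.625, 0.208] pointing down, gripper open.
Joint ranges: [-154.64, 154.64], [-21.42, 123.67], [-72.66, 72.17], [13.99, 137.28], [-74.86, 254.86], [10.95, 109.41], [-158.01, 158.01]. Speed limits (degrees/s): [136.94, 136.94, 180, 180, 180, 180, 180].

## Interface

Orientations are given as [roll, pitch, yaw] about the fixed x, y, z axes, in that order (R = Rz(yaw) Ry(pitch) Rx(roll)).
In Python, from cell import env gives the robot as it stands.
- The arm moves only by the tool arm_command, never from a script. Its argument "commands" is a list of rows, each a list of 4 numbers: the shift along the world's x, y, z scaled (see below), then the turn about the world's z scaled (see below). In form: [[dx, dy, dz, yaw], ...]. A call has 1 to 5 rows; each row is the pose to reach, as a shift and turn from the pose commanded when the call began; what a row does not reach only later rows make up. The controller multiplies each number of a shift by 300 mm and each number of a turn by 90 degrees. A row lasts 1/10 s, in which the tool goes at most 50 mm and 8.59 degrees, less where a joint would pass 70% of its speed; a pose out of reach is approached as far as the arm can. A call with a number of a shift or a turn outside -1 to 1 is refused whole. A call with a gripper value outside its range is refused whole. "hand" is the opening in per cent of the stroke, from 0 (shut) to 100 (fully open), set as the call begins (left out, the last holds). The fingers move at their own pace and stop on an object; the grip force is fixed at half the most. Time passes only in rows, so rows that repeat a pose let the fingers close. It gives the time, the measured TCP pose, the force and the opening at its end, in the units of the state.
- env.sense(): the state, without advancing time (a new reading comes with each control period).
- env.capture(name): name is "scene" or "top" or "wrist"; returns a dict with "frame" (480x640x3 uint8, red, green, blue), "K" (3x3 intrinsics, pixels), "dist" ([k1, k2, p1, p2, k3] as OpenCV has them; the pictures are not rectified), "rvec" (rotation vector, rad) and "tvec" (3), from world to camera coordinates, as OpenCV has them. Camera axes: x right, y down, z forward; pixel columns grow to the right and rows downward; lengths in m; the calibration is good to about 2 mm. A picture is of the moment at which its call begins. There is no depth.
- env.close_job(): hands the job in, once; it reports no verdict.
Trained networks look in the newest picture that a camera, given by its name, has taken for a name from the list of things; names that differ only in an ending like _2 or _b are one class to them, and where a whole thing is asked for, a point or a joint stands for the part that bears it (a point fixed in the world has none). Each returns a list of dicts, best first, with "confidence" (0 to 1); they miss things now and then, are a little off and sometimes report something else, mostly with a low value. They report only what shows in the picture. A call takes as long as a camera call. They do not tell look-alikes from the thing itself.
- env.search_frame(camera, target): "rect" ([centre column, centre row, width, height] in pixels, round what is visible of it).
The state is a dict: "clock": time; "joint_pos": joint angles; "dq": joint speeds; "tau": joint torques, N m; "eef_pos": TCP position; "tool_rot": TCP orientation; "force": force on the tool from outside, world axes, zero at the start; "ft_torque": the same for the moment, N m; "opening": finger opening in m.
Only numpy, scipy, OpenCV 4.12 (cv2) and the standard library are available. Lean on these libraries where they do the work, as an engineer would, in place of code of your own. Each camera call takes 0.05 s, during which the arm holds its last target.

## Task

Pull the yellow divider straight up out of the blue tube rack and hang it by its window on the red bar of the hook stand, letting go of it. Then set the white cover flat on the rack with its two holes over the two dowels, press it fully down against the springs until it meets the rack's end blocks, and finish while still holding it pressed down. Leave the bottle, the beaker and the tip box where they stand.

Things in the scene. Friction and masses are not known exactly. Their poses are not given: they have to be found in the camera images.
- rack: Blue tube rack fixed to the bench, 100 (x) x 180 (y) mm. Origin: centre of its underside, z up. At each end (y 60 to 90 mm from the middle) a solid end block, top 50 mm above the bench, with a steel dowel. Between them a sprung tray carries two rows (x = +-25 mm) of four tubes with white caps of 17 mm diameter, cap tops 56 mm above the bench while the tray is up.
- slot (a point): Centre of the floor of the slot in the rack's tray in which the divider stands, 24 mm above the bench, at rack x = y = 0. The slot is 10 mm wide (rack x), 43 mm long (rack y) and 22 mm deep.
- dowel_left (a point): Tip of the dowel at the rack's +y end: 10 mm diameter, 22 mm tall, the top 6 mm tapering to 4 mm; the tip is 72 mm above the bench at rack y = +75 mm, x = 0.
- dowel_right (a point): Tip of the like dowel at rack y = -75 mm.
- tray (a joint): How far the sprung tray is pushed down, in m: 0 up, 0.006 when the cover's underside lies on the end blocks, 0.008 stop. The springs push up with about 4 N at 0 and 13 N at 0.006 (1500 N/m), more than the cover weighs, so that a cover let go rises again.
- cover: White flat cover, 90 (x) x 180 (y) x 8 mm, about 250 g, lying on the bench. Origin: centre of the underside, z up. Two through holes of 14 mm diameter at y = +-75 mm, x = 0. On its middle a purple grip bar, 16 mm thick (x), 56 mm long (y), from 8 to 46 mm above the underside. It is symmetrical and fits either way round.
- cover_grip (a point): Point in the cover's grip bar, on its middle, 34 mm above the cover's underside (12 mm under the bar's top).
- hole_left (a point): Centre of the cover's +y hole, at the underside.
- hole_right (a point): Centre of the cover's -y hole, at the underside.
- divider: Yellow upright panel, 8 (x) x 40 (y) x 112 (z) mm, about 60 g, its foot standing in the rack's slot. Origin: centre of the foot's underside, z up. A window (the eye), 24 mm wide and 28 mm high, goes through it along x, 40 to 68 mm above the foot; over it a 12 mm high cross bar, then the grip tab, 26 mm wide (y), 8 mm thick (x), 80 to 112 mm above the foot.
- eye (a point): Centre of the divider's window, 54 mm above its foot.
- tab (a point): Point in the divider's grip tab, 102 mm above its foot, 10 mm under its top.
- hook: Steel hook stand fixed to the bench: round foot 90 mm across, 12 mm high, post of 12 mm diameter; at 130 mm height a red bar of 8 mm diameter runs level from the post along the stand's -x for 55 mm, then its free end rises 6 mm over the last 8 mm (highest point 140 mm above the bench). Nothing stands above the bar. Origin: centre of the foot's underside, z up.
- hook_seat (a point): Point on the bar's centre line, 32 mm from the post axis, 130 mm above the bench: where the divider should hang. Hanging, the eye's centre is 10 mm lower.
- bottle: Amber bottle, 60 mm diameter, 115 mm tall, origin at the centre of its underside. To be left alone.
- beaker: Glass beaker, 60 mm diameter, 75 mm tall, origin at the centre of its underside. To be left alone.
- tip_box: Grey and green box, 80 x 120 x 59 mm, origin at the centre of its underside. To be left alone.
There are look-alikes about, which are no part of the job. There is more than one size of the cover; the job needs the larger. There is more than one size of the rack; the job needs the smaller.

How it is judged:
By the outcome, as a careful person would: the job done as asked, in the order asked, and still so for the second after the job is handed in, while the arm keeps its last pose, push and grip.
It also fails if it takes over 58 s, if anything falls off the work surface, if the arm or the gripper's body presses on something with over 40 N, if the wrist force passes 120 N, or if a joint passes its speed limit or range.

## Working session

There is one attempt and no reset: what is moved stays moved. The work goes in short steps, Python scripts to look and compute and a tool call to move; the robot and the scene stay as the last step left them, time stands still between calls to the robot, and variables do not carry over. Pictures are saved under pics/ and viewed, and the job is handed in when it is done.

Besides the shell and the picture viewer there is one more tool, called after "Emit:" as name(argument=value, ...) on one line, values as JSON. arm_command: Moves the arm, as the interface text tells. Shifts and turns lie within -1 to 1; 1 stands for 300 mm of shift or 90 degrees of turn. Its arguments: {"type":"object","properties":{"commands":{"type":"array"},"hand":{"type":"number"}},"required":["commands"]}

```bash
ls; mkdir -p pics; python3 - <<'E'
from cell import env
import cv2
print(env.sense())
for n in ["scene","top","wrist"]:
    c=env.capture(n)
    cv2.imwrite(f"pics/{n}0.png",c["frame"][:,:,::-1])
    print(n,c["K"],c["dist"],c["rvec"],c["tvec"])
E
```

```text
pics
{'clock': 0.0, 'joint_pos': array([-77.99309655,  30.77694752,  -0.25400403,  88.16920273,
         0.14937009,  61.15123071,  -4.07917189]), 'dq': array([-0.0418601 , -0.00369022,  0.01668203, -0.10730849, -0.00868575,
       -0.061516  ,  0.08557512]), 'tau': array([-9.08160819e-04, -5.71005607e+01,  9.89955626e-01, -2.51611304e+01,
       -5.63611672e-02,  1.79934420e-02,  1.56885067e-04]), 'eef_pos': array([0.17682798, 0.62480742, 0.20685556]), 'tool_rot': array([-1.79903246e+02,  7.63946268e-03,  1.64204455e+02]), 'force': array([-0.00703167, -0.01449446,  0.31010432]), 'ft_torque': array([ 0.00669883, -0.02517901, -0.0389408 ]), 'opening': 0.08831406396805776}
scene [[507.96390928   0.         318.42092115]
 [  0.         507.96390928 237.56517098]
 [  0.           0.           1.        ]] [0.00233304 0.         0.         0.         0.        ] [ 1.92153604  1.02403474 -0.60337119] [-0.26787258 -0.10834429  1.63679624]
top [[437.88229257   0.         316.14250568]
 [  0.         437.88229257 240.6269361 ]
 [  0.           0.           1.        ]] [-0.06282911  0.          0.          0.          0.        ] [ 2.15250175 -2.17290467  0.1841425 ] [-0.01440263  0.4980452   0.92958573]
wrist [[411.55654676   0.         315.82842814]
 [  0.         411.55654676 242.37743915]
 [  0.           0.           1.        ]] [-0.01077232  0.          0.          0.          0.        ] [-2.29515135 -1.73695625 -0.27181445] [-0.64983745 -0.04259477  0.39147948]
```

View pics/scene0.png

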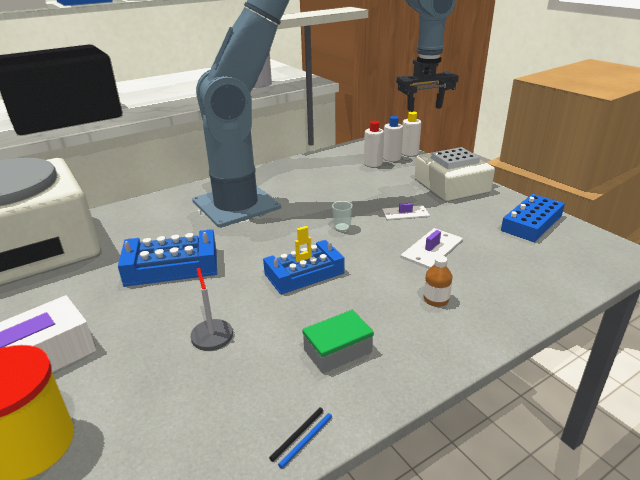

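View pics/top0.png

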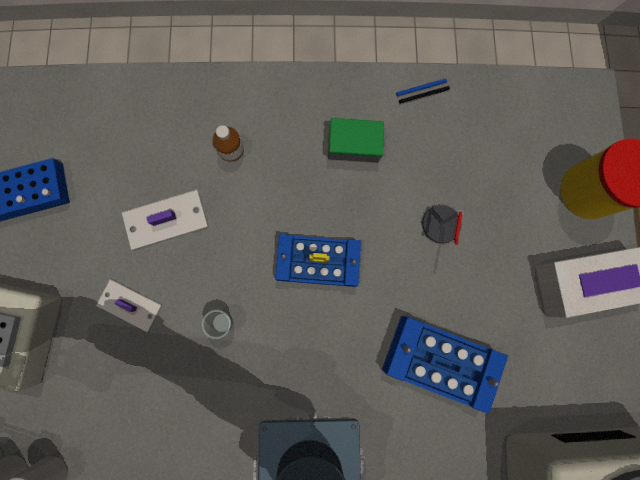

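View pics/wrist0.png

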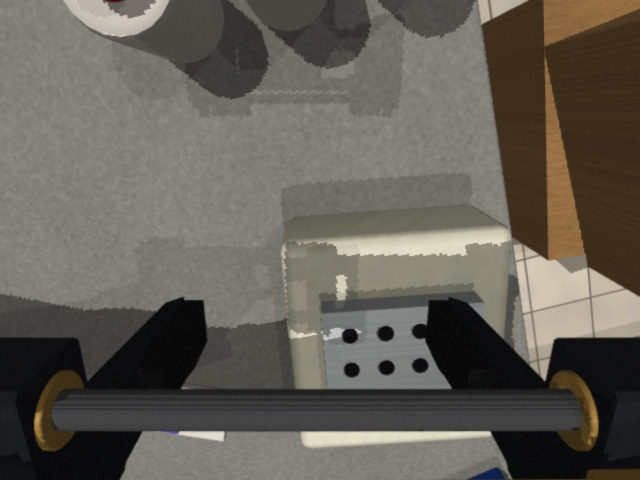

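```bash
cat > h.py <<'E'
import numpy as np, cv2, pickle
from cell import env
def cap(n,save=None):
    c=env.capture(n); c={k:np.array(v,dtype=float) if k!="frame" else np.array(v) for k,v in c.items()}
    pickle.dump(c,open(f"{n}.pkl","wb"))
    if save: cv2.imwrite(f"pics/{save}.png",c["frame"][:,:,::-1])
    return c
def load(n): return pickle.load(open(f"{n}.pkl","rb"))
def proj(c,P):
    return cv2.projectPoints(np.array(P,float).reshape(-1,3),c["rvec"],c["tvec"],c["K"],c["dist"])[0].reshape(-1,2)
def ray(c,uv):
    uv=np.array(uv,float).reshape(-1,1,2)
    n=cv2.undistortPoints(uv,c["K"],c["dist"]).reshape(-1,2)
    R=cv2.Rodrigues(c["rvec"])[0]
    d=np.c_[n,np.ones(len(n))]@R
    o=-R.T@c["tvec"].reshape(3)
    return o,d
def onz(c,uv,z):
    o,d=ray(c,uv); t=(z-o[2])/d[:,2]
    return o+d*t[:,None]
def crop(c,x0,y0,x1,y1,s,name):
    cv2.imwrite(f"pics/{name}.png",cv2.resize(c["frame"][y0:y1,x0:x1,::-1],None,fx=s,fy=s,interpolation=cv2.INTER_CUBIC))
E
python3 - <<'E'
from h import *
t=cap("top");
for n in ["rack","cover","hook","divider","hole_left","dowel_left","hook_seat","tab","bottle","beaker","tip_box","eye"]:
    print(n,[(np.round(r["rect"]),round(r["confidence"],2)) for r in env.search_frame("top",n)])
s=cap("scene")
for n in ["rack","cover","hook","divider","hole_left","dowel_left","hook_seat","tab","eye"]:
    print(n,[(np.round(r["rect"]),round(r["confidence"],2)) for r in env.search_frame("scene",n)])
crop(t,410,190,490,260,8,"c_hook"); crop(t,260,220,380,300,6,"c_rack"); crop(t,90,180,220,340,3.7,"c_cov")
crop(s,180,250,250,360,5.4,"s_hook"); crop(s,250,215,360,300,7,"s_rack")
crop(s,370,190,480,280,7,"s_cov")
E
```

```text
rack [(array([443., 365., 122.,  96.]), 0.91), (array([320., 260.,  86.,  51.]), 0.64)]
cover [(array([131., 307.,  58.,  49.]), 0.76), (array([164., 220.,  86.,  64.]), 0.7), (array([216., 324.,  36.,  31.]), 0.25)]
hook [(array([445., 226.,  45.,  43.]), 0.65)]
divider [(array([320., 259.,  21.,  10.]), 0.66)]
hole_left [(array([165., 219.,  82.,  61.]), 0.86), (array([128., 306.,  64.,  50.]), 0.55), (array([320., 261.,  87.,  54.]), 0.47)]
dowel_left [(array([442., 365., 123., 100.]), 0.92), (array([319., 262.,  86.,  56.]), 0.75)]
hook_seat [(array([442., 225.,  43.,  42.]), 0.61)]
tab []
bottle [(array([231., 143.,  33.,  35.]), 0.65), (array([441., 225.,  41.,  42.]), 0.56)]
beaker [(array([217., 323.,  32.,  31.]), 0.78)]
tip_box [(array([358., 140.,  54.,  45.]), 0.69)]
eye [(array([319., 257.,  19.,  11.]), 0.5)]
rack [(array([169., 257.,  95.,  56.]), 0.82), (array([304., 266.,  81.,  55.]), 0.74)]
cover [(array([407., 210.,  48.,  23.]), 0.84), (array([433., 250.,  64.,  39.]), 0.82), (array([305., 244.,  14.,  38.]), 0.45), (array([211., 311.,  44.,  81.]), 0.26)]
hook [(array([212., 310.,  45.,  80.]), 0.81), (array([304., 269.,  84.,  57.]), 0.69)]
divider [(array([302., 245.,  15.,  34.]), 0.89), (array([337., 342.,  74.,  66.]), 0.3)]
hole_left [(array([213., 311.,  45.,  83.]), 0.74), (array([433., 251.,  61.,  39.]), 0.7), (array([339., 342.,  73.,  64.]), 0.3)]
dowel_left [(array([304., 268.,  83.,  54.]), 0.96), (array([169., 257.,  95.,  55.]), 0.64), (array([434., 249.,  62.,  38.]), 0.29)]
hook_seat [(array([211., 311.,  46.,  84.]), 0.77)]
tab [(array([304., 244.,  14.,  38.]), 0.72)]
eye [(array([304., 244.,  15.,  37.]), 0.63), (array([304., 268.,  86.,  55.]), 0.27), (array([212., 310.,  42.,  81.]), 0.16)]
```

View pics/c_hook.png

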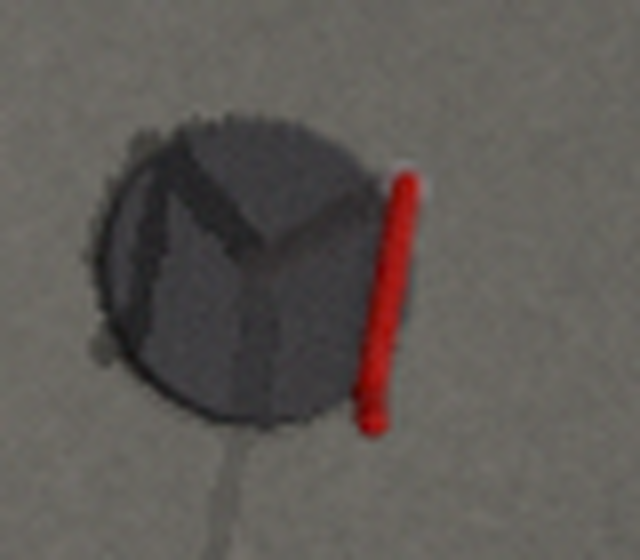

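View pics/c_rack.png

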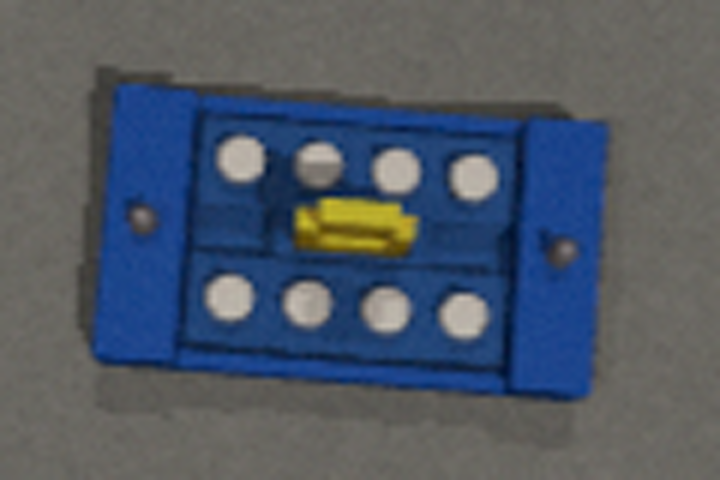

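View pics/c_cov.png

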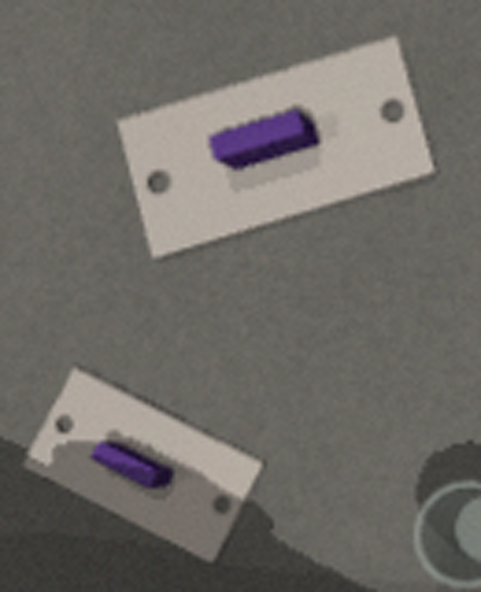

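View pics/s_hook.png

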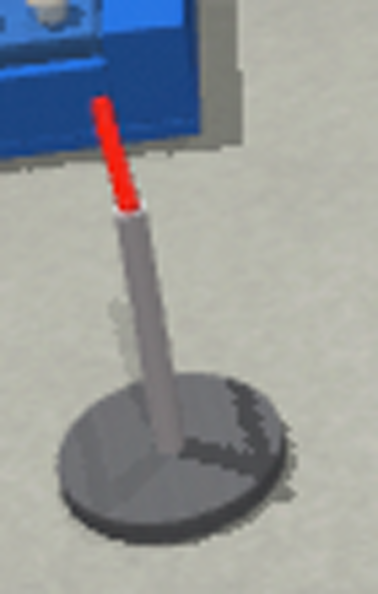

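View pics/s_rack.png

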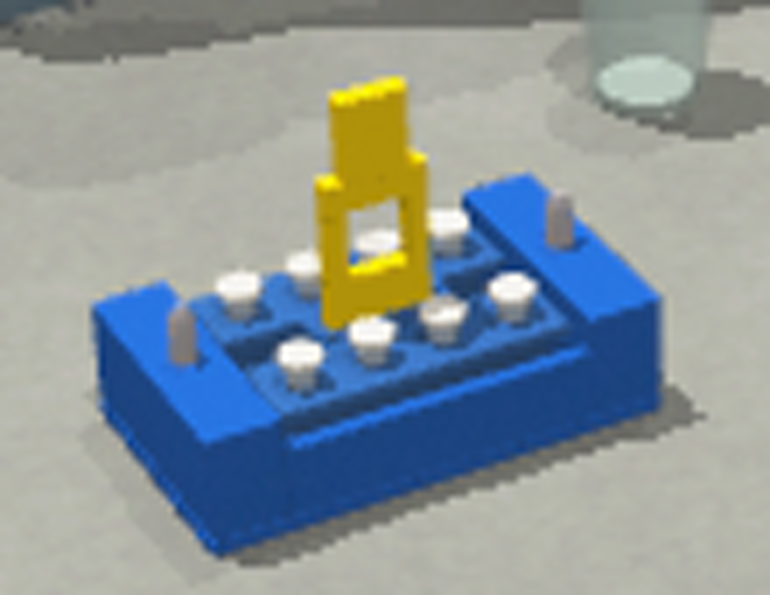

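View pics/s_cov.png

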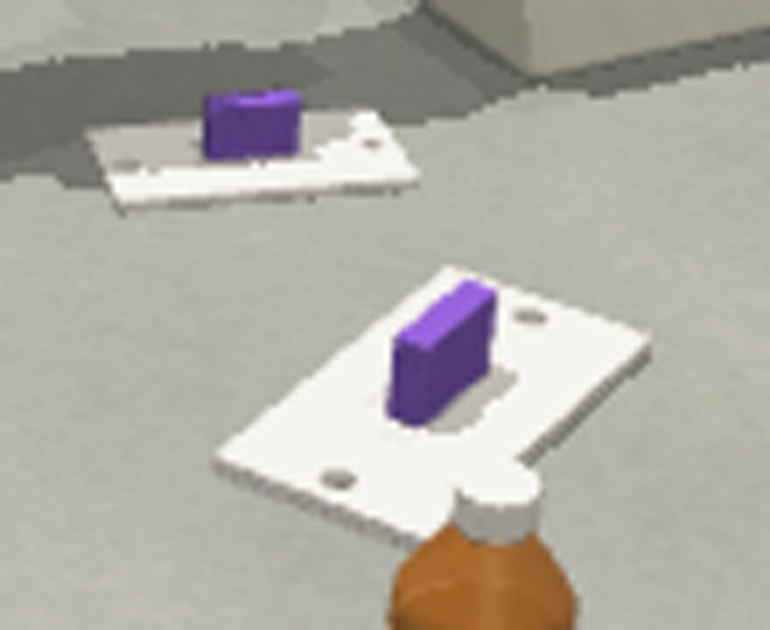

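```bash
cat > m1.py <<'E'
from h import *
t=load("top"); s=load("scene")
def px(p,sc,x0,y0): return (np.array(p,float)+.5)/sc-.5+[x0,y0]
T=lambda p,z:onz(t,px(p,6,260,220),z)*1000
S=lambda p,z:onz(s,px(p,7,250,215),z)*1000
np.set_printoptions(precision=1,suppress=True)
def show(n,a,b=None):
    print(n); 
    for q in (a,b):
        if q is None: continue
        if len(q)==2:
            d=q[0]-q[1]; print(q[:,:2].ravel(),"mid",q.mean(0)[:2],"len",np.hypot(*d[:2]),"ang",np.degrees(np.arctan2(d[1],d[0])))
        else: print(q[:,:2].ravel(),"mid",q.mean(0)[:2])
show("dowels",T([(142,215),(563,249)],.071),S([(559,197),(181,308)],.071))
ct=[(241,158),(319,163),(397,171),(474,177),(229,298),(307,304),(386,309),(464,316)]
cs=[(240,283),(305,260),(380,238),(448,217),(299,350),(371,330),(443,308),(512,286)]
show("caps",T(ct,.056),S(cs,.056))
show("corners",T([(118,85),(608,122),(592,398),(93,360)],.05))
C=lambda p,z:onz(t,px(p,3.7,90,180),z)*1000
D=lambda p,z:onz(s,px(p,7,370,190),z)*1000
show("holes",C([(158,181),(392,110)],.006),D([(339,478),(530,317)],.007))
show("cov corners",C([(118,122),(397,37),(435,172),(155,258)],.008))
H=lambda p,z:onz(t,px(p,8,410,190),z)*1000
G=lambda p,z:onz(s,px(p,5.4,180,250),z)*1000
show("bar post/end",np.r_[H([(406,175)],.133),H([(373,425)],.138)],np.r_[G([(130,206)],.130),G([(101,103)],.138)])
show("foot",H([(253,272)],.012))
# divider top
show("div top",T([(322,203),(408,206)],.136),S([(333,97),(404,83)],.136))
E
python3 m1.py
```

```text
dowels
[461.9  51.7 448.6 -96.3] mid [455.3 -22.3] len 148.56735567355514 ang 84.8725242534196
[465.2  51.  450.  -96.9] mid [457.6 -23. ] len 148.70022694628335 ang 84.12325829255356
caps
[483.7  16.9 481.7 -11.  478.6 -38.9 476.2 -66.6 433.6  21.5 431.2  -6.2
 429.1 -34.3 426.4 -62.1] mid [455.1 -22.6]
[427.6 -61.5 428.  -34.7 431.   -4.8 433.2  23.3 476.3 -65.9 480.1 -38.9
 482.9 -10.8 485.1  17. ] mid [455.5 -22. ]
corners
[ 511.4   61.2  496.6 -116.2  397.  -107.9  412.3   70.2] mid [454.3 -23.2]
holes
[532.8 398.3 576.2 254.9] mid [554.5 326.6] len 149.80301298206092 ang 106.82974017722576
[576.1 256.2 533.1 398.8] mid [554.6 327.5] len 148.95962912051084 ang -73.22154539444621
cov corners
[569.7 424.4 622.  252.7 536.8 226.9 484.9 397.1] mid [553.3 325.3]
bar post/end
[ 541.8 -309.7  477.2 -295.6] mid [ 509.5 -302.6] len 66.1419164992482 ang -12.306336002993648
[ 540.  -310.   480.3 -296.5] mid [ 510.1 -303.3] len 61.21822212742774 ang -12.67273080641547
foot
[ 538.7 -308.1] mid [ 538.7 -308.1]
div top
[458.4 -10.  457.2 -38.1] mid [457.8 -24.1] len 28.168229665761654 ang 87.51746471904069
[453.4 -34.2 459.3  -9.1] mid [456.3 -21.7] len 25.799042105373363 ang -103.42741831749625
```

The job's rack is the one at top (318,260): its end faces measure 180 mm, and the one at (445,365) is bigger. The cover is the one at (164,220): it measures 180 × 90 mm, and the one at (130,306) is smaller. The yellow divider is at (320,258) and the hook at (445,225). The scale checks and enlarged crops agree with this. I'll start toward the divider.

Emit:
arm_command(commands=[[0.8, -0.5, 0.15, -0.33], [0.8, -0.5, 0.15, -0.33], [0.8, -0.5, 0.15, -0.33], [0.8, -0.5, 0.15, -0.33], [0.8, -0.5, 0.15, -0.33]], hand=100)

```text
clock: 1.8
eef_pos: [0.3878, 0.4934, 0.2475]
tool_rot: [180.0, 0.0, 134.4]
force: [0.1, 1.1, -1.0]
opening: 0.0882
```

Emit:
arm_command(commands=[[0.27, -0.82, 0, -0.33], [0.27, -0.82, 0, -0.33], [0.27, -0.82, 0, -0.33], [0.27, -0.82, 0, -0.33], [0.27, -0.82, 0, -0.33]])

```text
clock: 2.3
eef_pos: [0.4649, 0.2553, 0.2473]
tool_rot: [180.0, -0.0, 104.7]
force: [0.2, -0.1, -0.4]
opening: 0.0881
```

```bash
python3 - <<'E'
from h import *
s=env.sense(); print(s["eef_pos"],s["tool_rot"],s["joint_pos"],s["clock"])
E
```

```text
[0.46493817 0.255272   0.247254  ] [ 1.79963748e+02 -1.68089930e-02  1.04695978e+02] [-50.13792503  16.9108558   20.2909716  104.81738569  -6.73739517
  59.40098697 -12.52374865] 2.3
```

Emit:
arm_command(commands=[[-0.032, -0.926, -0.1, -0.22], [-0.032, -0.926, -0.1, -0.22], [-0.032, -0.926, -0.1, -0.22], [-0.032, -0.926, -0.1, -0.22], [-0.032, -0.926, -0.1, -0.22]])

```text
clock: 2.8
eef_pos: [0.4557, 0.0069, 0.2203]
tool_rot: [179.9, -0.0, 85.0]
force: [0.7, 0.2, 0.2]
opening: 0.0881
```

Emit:
arm_command(commands=[[0, -0.08, 0, 0], [0, -0.08, 0, 0], [0, -0.08, 0, 0]])

```text
clock: 3.1
eef_pos: [0.4562, -0.015, 0.2203]
tool_rot: [180.0, -0.0, 85.0]
force: [-0.2, 0.8, -0.1]
opening: 0.0883
```

```bash
python3 - <<'E'
from h import *
s=env.sense(); print(s["eef_pos"],s["tool_rot"],s["joint_pos"],s["clock"])
cap("wrist","w1")
E
```

```text
[ 0.45615663 -0.01496258  0.22031062] [ 1.79977706e+02 -3.30048293e-02  8.49563888e+01] [-31.78433499  11.52362785  32.10042355 116.96803626  -7.63207508
  53.45181457  -0.69080752] 3.1
```

View pics/w1.png

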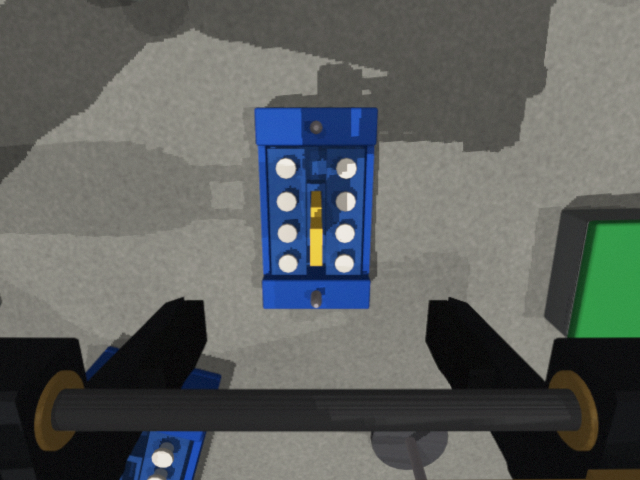

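The wrist view shows the rack at columns 255–378, with dowel tips at (316,126) and (317,296), eight caps, and the divider edge-on around (316,230). I'll cross-check the rack pose from this.

```bash
python3 - <<'E'
from h import *
np.set_printoptions(precision=1,suppress=True)
w=load("wrist")
R=cv2.Rodrigues(w["rvec"])[0]; print("cam",-R.T@w["tvec"]*1000)
print(onz(w,[(316,125),(317,295)],.072)[:,:2]*1000)
caps=onz(w,[(286,168),(286,201),(287,233),(288,263),(347,168),(346,202),(345,233),(344,263)],.056)*1000
print(caps[:,:2],caps.mean(0))
print("divtop", onz(w,[(316,192),(316,265)],.136)[:,:2]*1000)
crop(w,250,100,380,310,2.8,"w1c")
crop(w,295,180,340,280,6,"w1d")
E
```

```text
cam [463.   65.5 397.7]
[[462.3  54.3]
 [450.8 -87.2]]
[[434.7  21.9]
 [431.6  -5.7]
 [429.4 -33.8]
 [427.3 -61.5]
 [484.8  17.5]
 [482.1 -11. ]
 [479.5 -38.2]
 [476.7 -65.8]] [455.8 -22.1  56. ]
divtop [[458.8  15.2]
 [454.5 -34.9]]
```

View pics/w1d.png

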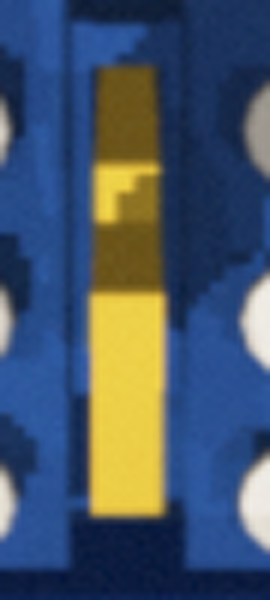

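Emit:
arm_command(commands=[[-0.002, -0.024, 0, 0], [-0.002, -0.024, -0.1, 0], [-0.002, -0.024, -0.377, 0], [-0.002, -0.024, -0.377, 0], [-0.002, -0.024, -0.377, 0]])

```text
clock: 3.65
eef_pos: [0.4522, -0.0219, 0.1038]
tool_rot: [-179.6, 0.1, 85.1]
force: [0.1, 0.1, 0.6]
opening: 0.0878
```

Emit:
arm_command(commands=[[0, 0, 0, 0], [0, 0, 0, 0], [0, 0, 0, 0], [0, 0, 0, 0], [0, 0, 0, 0]], hand=0)

```text
clock: 4.15
eef_pos: [0.4559, -0.0223, 0.1078]
tool_rot: [179.9, -0.0, 85.0]
force: [0.2, -0.9, -0.1]
opening: 0.0501
```

Emit:
arm_command(commands=[[0, 0, 0, 0], [0, 0, 0, 0], [0, 0, 0, 0], [0, 0, 0, 0], [0, 0, 0, 0]])

```text
clock: 4.65
eef_pos: [0.4553, -0.0225, 0.107]
tool_rot: [-180.0, 0.0, 85.0]
force: [-0.4, -0.1, -0.4]
opening: 0.0101
```

Emit:
arm_command(commands=[[0, 0, 0, 0], [0, 0, 0, 0], [0, 0, 0, 0]])

```text
clock: 4.95
eef_pos: [0.4554, -0.0225, 0.107]
tool_rot: [180.0, 0.0, 85.0]
force: [-0.2, 0.0, -0.8]
opening: 0.0004
```

The fingers closed to 0.4 mm, so they missed the tab. I'll look at it.

```bash
python3 - <<'E'
from h import *
w=cap("wrist","w2"); s=cap("scene"); t=cap("top")
crop(s,240,150,370,300,4,"s2"); crop(t,250,200,390,310,5,"t2")
print(env.sense()["joint_pos"])
E
```

```text
[-25.97096159  22.97945864  28.11112982 122.55560486 -17.29490846
  38.21537547   8.96240127]
```

View pics/w2.png

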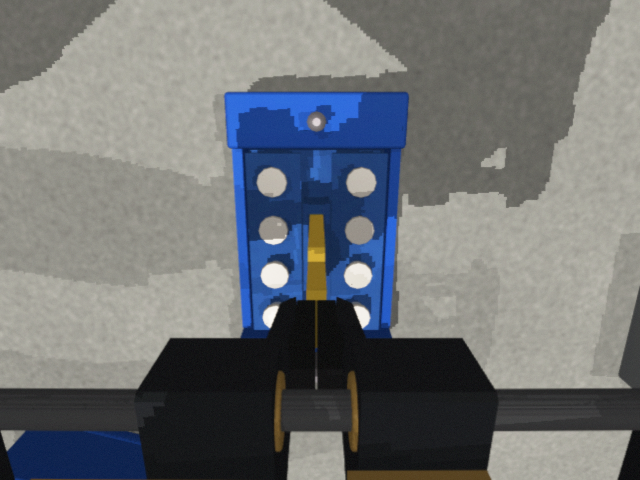

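View pics/s2.png

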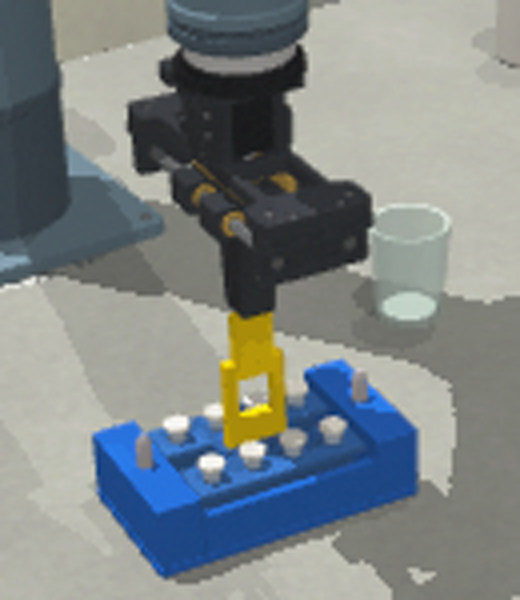

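View pics/t2.png

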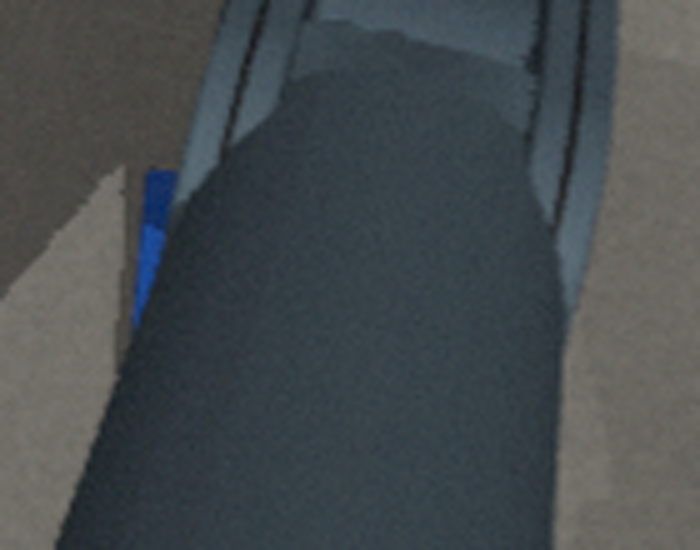

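```bash
python3 - <<'E'
from h import *
np.set_printoptions(precision=1,suppress=True)
w=load("wrist"); s=load("scene")
e=env.sense()["eef_pos"]; print(e)
for dz in (0,.019,.03,.05): 
    p=e+[0,0,dz]; print(dz,proj(w,[p]),proj(s,[p]))
R=cv2.Rodrigues(w["rvec"])[0]; print("cam",-R.T@w["tvec"]*1000, R)
# divider model
a=np.radians(-5.07); ex=np.array([np.cos(a),np.sin(a),0]); ey=np.array([-np.sin(a),np.cos(a),0])
def M(x,y,z,b=(.4555,-.0223,.024)): return np.array(b)+ex*x+ey*y+[0,0,z]
pts=[M(.004,-.013,.112),M(.004,.013,.112),M(.004,-.02,.08),M(.004,.02,.08),M(.004,-.02,.032),M(.004,.02,.032)]
print(proj(s,pts)); print(proj(w,pts))
crop(w,240,80,400,330,2.4,"w2c")
im=s["frame"].copy()
E
```

```text
[ 0.5 -0.   0.1]
0 [[316.1 289.8]] [[302.2 237.6]]
0.019 [[316.2 308.4]] [[301.9 230.9]]
0.03 [[316.2 321. ]] [[301.7 227. ]]
0.05 [[316.2 348.6]] [[301.4 219.8]]
cam [462.3  58.1 284.4] [[ 1.  -0.1  0. ]
 [-0.1 -0.9  0.3]
 [-0.  -0.3 -1. ]]
[[297.7 229.5]
 [307.4 226.7]
 [295.7 241.6]
 [310.3 237.3]
 [296.6 258. ]
 [310.9 253.6]]
[[326.  347.3]
 [326.6 289.8]
 [324.3 324. ]
 [325.  247. ]
 [322.8 284.5]
 [323.2 220.3]]
```

```bash
python3 - <<'E'
from h import *
w=load("wrist"); s=load("scene")
crop(s,270,195,340,280,7,"s2c")
crop(w,260,190,380,390,3,"w2c")
E
```

```text
(no output)
```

View pics/s2c.png

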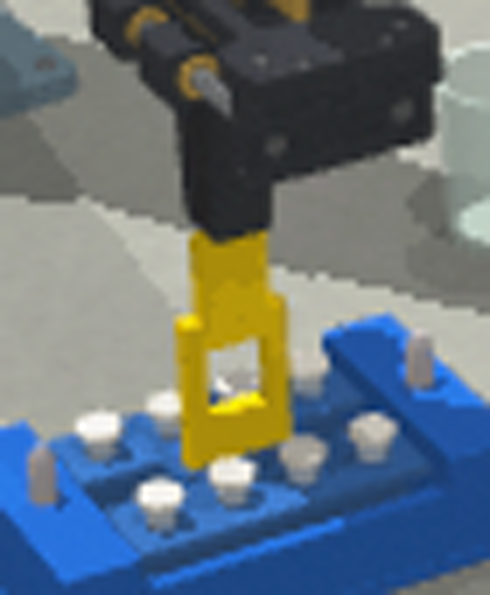

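View pics/w2c.png

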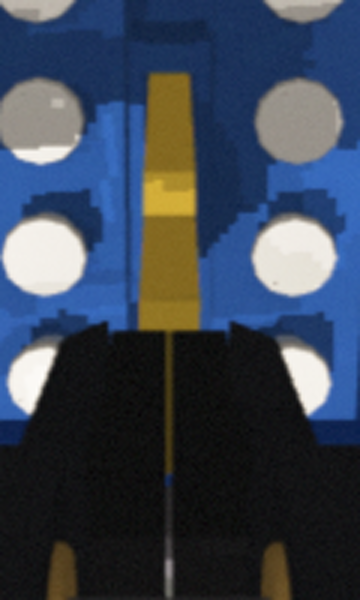

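```bash
python3 - <<'E'
from h import *
np.set_printoptions(precision=1,suppress=True)
w=load("wrist"); s=load("scene")
print("caps wrist", onz(w,[(271,181),(361,181),(273,230),(359,230),(275,275),(358,275)],.056)[:,:2]*1000)
print("dowel", onz(w,[(316,121)],.072)*1000)
e=env.sense()["eef_pos"]
for dz in (0,.01,.02,.03): print(dz,proj(w,[e+[0,.009,dz],e+[0,-.009,dz]]).ravel(),proj(s,[e+[.0,-.009,dz],e+[.02,-.009,dz],e+[.02,.009,dz]]).ravel())
# triangulate finger front bottom edge
E
```

```text
caps wrist [[434.1  22.3]
 [484.   18. ]
 [431.9  -6. ]
 [481.4 -10.3]
 [429.7 -33.9]
 [479.2 -38.3]]
dowel [[461.9  52.5  72. ]]
0 [314.4 272.1 317.8 307. ] [299.  238.7 303.4 242.2 309.7 240. ]
0.01 [314.4 280.7 317.9 317.1] [298.9 235.2 303.2 238.7 309.5 236.5]
0.02 [314.3 290.2 318.  328.2] [298.7 231.6 303.  235.1 309.4 232.9]
0.03 [314.2 300.8 318.1 340.6] [298.5 228.1 302.9 231.5 309.3 229.3]
```

```bash
python3 - <<'E'
from h import *
print(env.grip_point_offset,[a for a in dir(env) if not a.startswith('_')])
E
```

```text
0.0187 ['MotionError', 'capture', 'close_job', 'grip_point_offset', 'search_frame', 'sense']
```

Two independent views put the fingertips about 30 mm above the reported TCP, and they closed just over the tab top. The calibration itself checks out on the caps. I'll open, go 29 mm lower (still above the caps in either case) and grip again.

Emit:
arm_command(commands=[[0, 0, 0, 0], [0, 0, 0, 0], [0, 0, 0, 0], [0, 0, 0, 0], [0, 0, 0, 0]], hand=50)

```text
clock: 5.6
eef_pos: [0.4553, -0.0225, 0.107]
tool_rot: [-180.0, 0.0, 85.0]
force: [0.1, 0.4, -0.1]
opening: 0.0381
```

Emit:
arm_command(commands=[[0, 0, -0.05, 0], [0, 0, -0.097, 0], [0, 0, -0.097, 0], [0, 0, -0.097, 0]])

```text
clock: 6.0
eef_pos: [0.4553, -0.0227, 0.0781]
tool_rot: [-180.0, 0.0, 85.0]
force: [-0.7, -0.6, 0.0]
opening: 0.0442
```

Emit:
arm_command(commands=[[0, 0, 0, 0], [0, 0, 0, 0], [0, 0, 0, 0], [0, 0, 0, 0], [0, 0, 0, 0]], hand=0)

```text
clock: 6.5
eef_pos: [0.4555, -0.0225, 0.0781]
tool_rot: [180.0, -0.0, 85.0]
force: [-0.3, 0.0, 1.0]
opening: 0.0077
```

Emit:
arm_command(commands=[[0, 0, 0, 0], [0, 0, 0, 0], [0, 0, 0, 0]])

```text
clock: 6.8
eef_pos: [0.4555, -0.0225, 0.078]
tool_rot: [180.0, -0.0, 85.0]
force: [-0.4, 0.7, 1.4]
opening: 0.0076
```

```bash
python3 - <<'E'
from h import *
s=cap("scene"); crop(s,270,195,340,280,7,"s3c")
E
```

```text
(no output)
```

View pics/s3c.png

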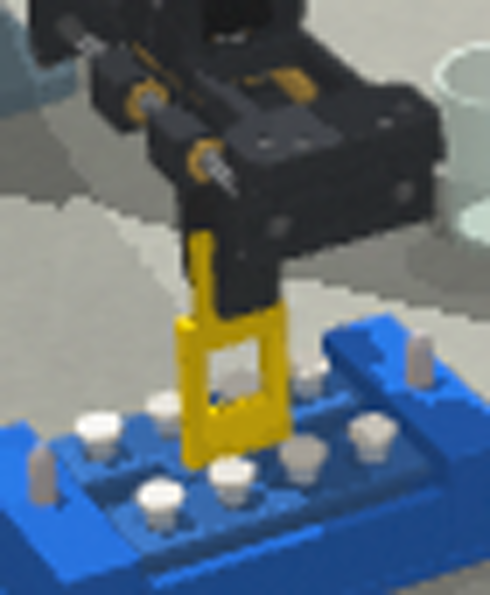

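Gripped at 7.6 mm on the tab. I'm lifting straight up.

Emit:
arm_command(commands=[[0, 0, 0.04, 0], [0, 0, 0.12, 0], [0, 0, 0.22, 0], [0, 0, 0.34, 0], [0, 0, 0.34, 0]])

```text
clock: 7.35
eef_pos: [0.4581, -0.0227, 0.1841]
tool_rot: [179.6, -0.1, 85.0]
force: [-0.1, 0.1, -0.1]
opening: 0.0075
```

Emit:
arm_command(commands=[[-0.003, -0.1, 0, -0.02], [-0.003, -0.25, 0, -0.04], [-0.007, -0.4, 0, -0.06], [-0.008, -0.55, 0, -0.082], [-0.008, -0.7, 0, -0.082]])

```text
clock: 7.85
eef_pos: [0.4522, -0.2339, 0.1797]
tool_rot: [-180.0, -0.0, 77.6]
force: [0.6, 1.2, -0.6]
opening: 0.0077
```

```bash
python3 - <<'E'
from h import *
s=cap("scene","s4"); w=cap("wrist","w4"); t=cap("top","t4")
print(env.sense())
E
```

```text
{'clock': 8.0, 'joint_pos': array([ -7.09187688,  22.12058363,  37.03846204, 112.39873199,
       -16.87471156,  50.86916606,  25.96743037]), 'dq': array([-3.54167293, -0.86906284, -2.8799028 ,  1.45476929, -0.45926775,
        0.44429077, -1.47810722]), 'tau': array([  2.42946737, -38.00754547,   8.14056873, -22.12774336,
         0.13832251,  -0.12447171,   0.31843456]), 'eef_pos': array([ 0.45157407, -0.23572928,  0.17985358]), 'tool_rot': array([-1.79970452e+02,  9.23894798e-02,  7.72649446e+01]), 'force': array([ 0.32630507,  1.19430816, -1.24362246]), 'ft_torque': array([-0.0144611 ,  0.0564041 ,  0.00937565]), 'opening': 0.007697647044136285}
```

View pics/s4.png

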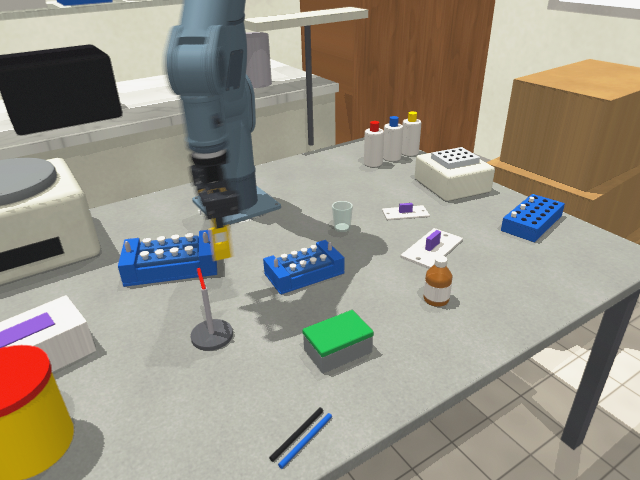

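View pics/w4.png

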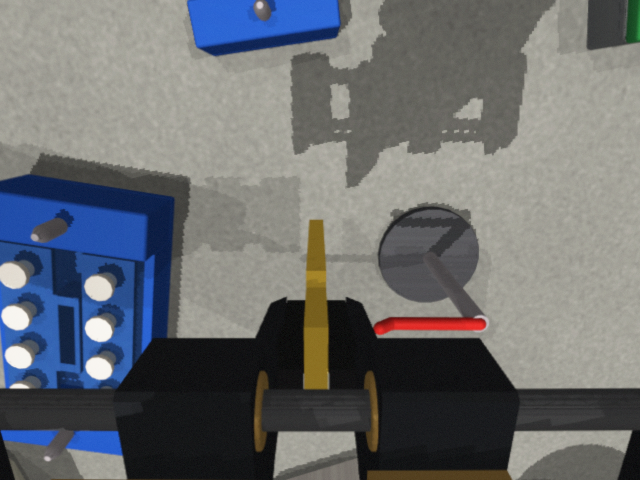

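View pics/t4.png

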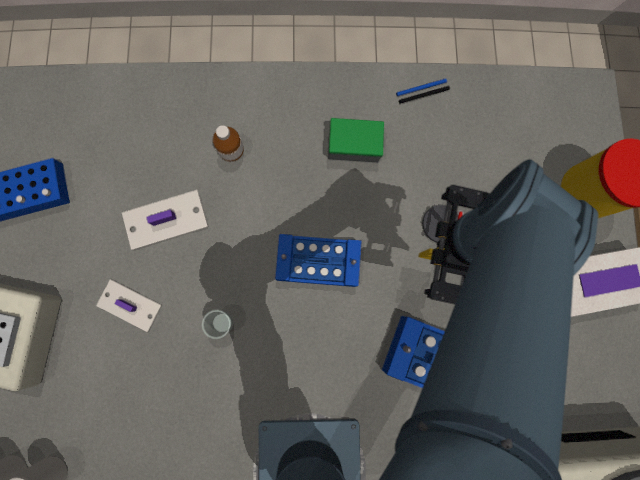

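The wrist view shows the divider held upright at columns 305–328. The red bar runs level in the image from (482,323) to (398,324), so it lies parallel to the jaw axis, with its risen tip at (380,328).

```bash
python3 - <<'E'
from h import *
np.set_printoptions(precision=1,suppress=True)
w=load("wrist")
a=onz(w,[(481,323),(400,324)],.130)*1000; b=onz(w,[(381,327)],.136)*1000
print(a[:,:2],b[:,:2],np.degrees(np.arctan2(*(a[0]-a[1])[1::-1])))
# divider in hand: near face top edge/foot in wrist image predicted
e=env.sense(); p=e["eef_pos"]; y=np.radians(e["tool_rot"][2]-90); ex=np.array([np.cos(y),np.sin(y),0]); ey=np.array([-ex[1],ex[0],0])
for z in (-.054,.058,.026,-.014,.014): print(z,proj(w,[p+ey*.02+ex*x+[0,0,z] for x in(-.004,.004)]).ravel())
print(e["clock"],p)
crop(w,280,200,360,400,3,"w4c")
E
```

```text
[[ 541.3 -311.1]
 [ 491.7 -300.4]] [[ 479.5 -296.2]] -12.219017624815631
-0.054 [307.1 206.5 321.  206.5]
0.058 [300.9 287.8 326.1 287.7]
0.026 [303.5 253.7 323.9 253.6]
-0.014 [305.6 225.6 322.2 225.6]
0.014 [304.3 243.9 323.3 243.9]
8.0 [ 0.5 -0.2  0.2]
```

View pics/w4c.png

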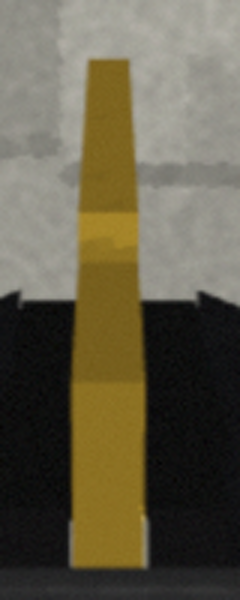

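Emit:
arm_command(commands=[[0, 0, 0, 0], [0, 0, 0, 0]])

```text
clock: 8.2
eef_pos: [0.453, -0.2307, 0.1796]
tool_rot: [-179.9, -0.1, 77.8]
force: [0.5, 0.2, -1.3]
opening: 0.0079
```

```bash
python3 - <<'E'
from h import *
np.set_printoptions(precision=2,suppress=True)
e=env.sense(); w=cap("wrist","w5"); s=cap("scene")
p=e["eef_pos"]; y=np.radians(e["tool_rot"][2]-90); ex=np.array([np.cos(y),np.sin(y),0]); ey=np.array([-ex[1],ex[0],0])
R=cv2.Rodrigues(w["rvec"])[0]; print("cam-eef",(-R.T@w["tvec"]-p)*1000, p*1000,e["tool_rot"],e["dq"])
for (yy,z) in ((.02,-.054),(.02,.026),(.013,.026),(.013,.058),(-.013,.058)): print(yy,z,proj(w,[p+ey*yy+ex*x+[0,0,z] for x in(-.004,.004)]).ravel())
crop(w,280,200,360,400,3,"w5c"); crop(s,170,160,250,280,5,"s5c")
o=[p+ey*yy+ex*.004+[0,0,z] for yy,z in((-.02,-.054),(.02,-.054),(-.02,.026),(.02,.026))]
print((proj(s,o)-[170,160])*5)
E
```

```text
cam-eef [ 17.01  78.88 177.44] [ 453.02 -230.69  179.61] [-179.94   -0.05   77.76] [-0.52 -0.19 -0.   -0.12  0.   -0.05  0.15]
0.02 -0.054 [309.38 219.43 323.17 219.44]
0.02 0.026 [306.22 270.82 326.45 270.83]
0.013 0.026 [306.35 287.07 326.31 287.08]
0.013 0.058 [304.13 327.24 328.61 327.26]
-0.013 0.058 [304.78 393.79 327.86 393.8 ]
[[218.73 503.72]
 [307.24 484.47]
 [194.75 348.58]
 [286.87 330.28]]
```

View pics/w5c.png

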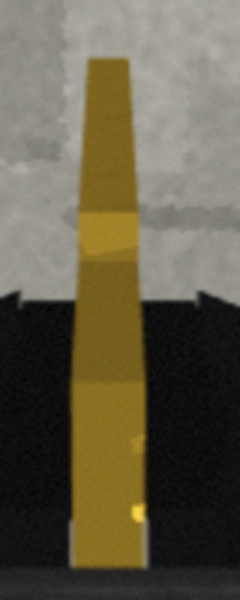

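View pics/s5c.png

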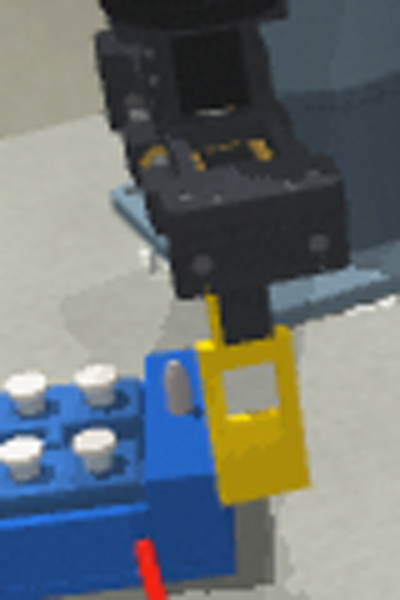

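Synchronised, the divider matches the prediction within about 1 px, so the eye coincides with the TCP. I'm going to the pre-insertion point in front of the free end.

Emit:
arm_command(commands=[[-0.007, -0.1, 0, 0], [-0.007, -0.199, 0, 0], [-0.007, -0.199, -0.1, 0], [-0.007, -0.199, -0.155, 0], [-0.007, -0.199, -0.155, 0]])

```text
clock: 8.8
eef_pos: [0.4497, -0.2903, 0.1315]
tool_rot: [-179.8, -0.1, 77.7]
force: [-0.6, 0.1, -1.2]
opening: 0.0075
```

Emit:
arm_command(commands=[[0, 0, 0, 0], [0, 0, 0, 0], [0, 0, 0, 0]])

```text
clock: 9.1
eef_pos: [0.4517, -0.2922, 0.1345]
tool_rot: [179.9, 0.0, 77.7]
force: [-0.2, 0.1, -0.2]
opening: 0.0081
```

```bash
python3 - <<'E'
from h import *
np.set_printoptions(precision=2,suppress=True)
e=env.sense(); w=cap("wrist","w6"); s=cap("scene")
print(e["eef_pos"]*1000,e["tool_rot"],e["force"])
crop(s,150,200,260,350,4,"s6c")
E
```

```text
[ 451.65 -292.22  134.46] [179.9    0.01  77.65] [-0.2   0.14 -0.23]
```

View pics/w6.png

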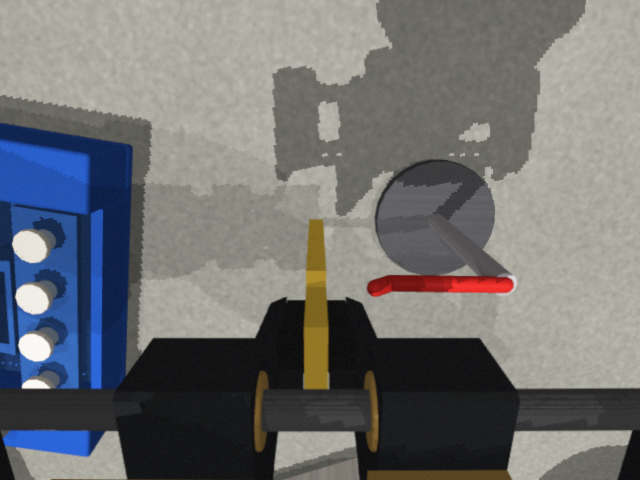

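View pics/s6c.png

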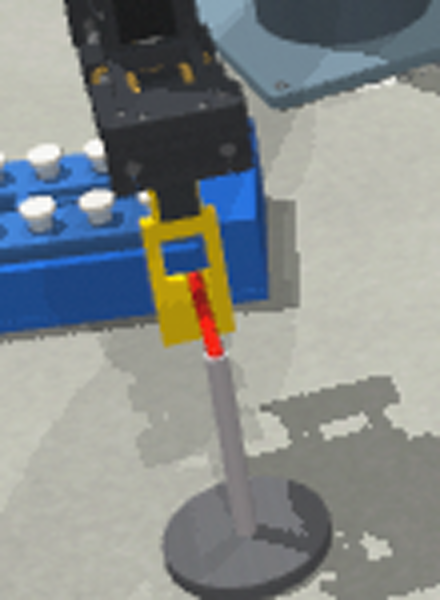

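```bash
python3 - <<'E'
from h import *
np.set_printoptions(precision=2,suppress=True)
w=load("wrist"); e=env.sense(); p=e["eef_pos"]*1000
f=w["frame"].astype(int); m=(f[:,:,0]>140)&(f[:,:,1]<70)&(f[:,:,2]<70); ys,xs=np.nonzero(m); print(xs.min(),xs.max())
for x in (374,380,400,430,460,490,505): print(x,ys[xs==x].mean(),np.ptp(ys[xs==x]))
cc=[(x,ys[xs==x].mean()) for x in (400,430,460,490,505)]
b=onz(w,cc,.130)*1000; t=onz(w,[(376,ys[xs==376].mean())],.136)*1000
y=np.radians(e["tool_rot"][2]-90); ex=np.array([np.cos(y),np.sin(y),0]); ey=np.array([-ex[1],ex[0],0])
for q in (*b,*t): print(q, "along",(q-p)@ex,"lat",(q-p)@ey)
E
```

```text
372 512
374 291.14285714285717 8
380 292.5 3<stdin>:5: RuntimeWarning: Mean of empty slice.
  ret = ret.dtype.type(ret / rcount)
Traceback (most recent call last):
ValueError: zero-size array to reduction operation maximum which has no identity
```

```bash
python3 - <<'E'
from h import *
np.set_printoptions(precision=2,suppress=True)
w=load("wrist"); e=env.sense(); p=e["eef_pos"]*1000
f=w["frame"].astype(int); m=(f[:,:,0]>100)&(f[:,:,1]<0.4*f[:,:,0])&(f[:,:,2]<.4*f[:,:,0]); m[330:]=0; ys,xs=np.nonzero(m); print(xs.min(),xs.max())
cc=[(x,ys[xs==x].mean()) for x in (400,430,460,490,505)]; print(cc)
b=onz(w,cc,.130)*1000; t=onz(w,[(376,ys[xs==376].mean())],.136)*1000
y=np.radians(e["tool_rot"][2]-90); ex=np.array([np.cos(y),np.sin(y),0]); ey=np.array([-ex[1],ex[0],0])
for q in (*b,*t): print(q, "along",(q-p)@ex,"lat",(q-p)@ey)
E
```

```text
368 512
[(400, np.float64(283.0)), (430, np.float64(283.0)), (460, np.float64(284.0)), (490, np.float64(284.5)), (505, np.float64(284.5))]
[ 491.25 -299.4   130.  ] along 40.45665012856374 lat 1.5446986055759502
[ 505.35 -302.5   130.  ] along 54.891327259152426 lat 1.533110113229878
[ 519.41 -306.13  130.  ] along 69.40751512849826 lat 0.996432575720959
[ 533.55 -309.52  130.  ] along 83.9426212131357 lat 0.7176003811905136
[ 540.64 -311.08  130.  ] along 91.2086448753855 lat 0.7080175001337821
[ 479.21 -296.4   136.  ] along 28.06069382311882 lat 1.895900448041696
```

The bar lies within 1.5 mm laterally of the eye and parallel to it, with 59 mm to go along the bar to the seat.

Emit:
arm_command(commands=[[0.05, -0.01, 0, 0], [0.1, -0.02, 0, 0], [0.15, -0.03, 0, 0], [0.193, -0.039, 0, 0], [0.193, -0.039, 0, 0]])

```text
clock: 9.7
eef_pos: [0.5105, -0.3039, 0.1337]
tool_rot: [179.9, 0.0, 77.7]
force: [-0.1, -0.9, -0.2]
opening: 0.0079
```

Emit:
arm_command(commands=[[0, 0, 0, 0], [0, 0, 0, 0], [0, 0, 0, 0]])

```text
clock: 10.0
eef_pos: [0.5081, -0.3038, 0.1335]
tool_rot: [-180.0, -0.0, 77.6]
force: [0.2, -0.3, -0.7]
opening: 0.0078
```

```bash
python3 - <<'E'
from h import *
np.set_printoptions(precision=2,suppress=True)
e=env.sense(); s=cap("scene"); w=cap("wrist","w7")
print(e["eef_pos"]*1000,e["tool_rot"],e["force"])
crop(s,150,200,260,350,4,"s7c")
E
```

```text
[ 508.06 -303.85  133.54] [-179.98   -0.01   77.59] [ 0.22 -0.25 -0.72]
```

View pics/s7c.png

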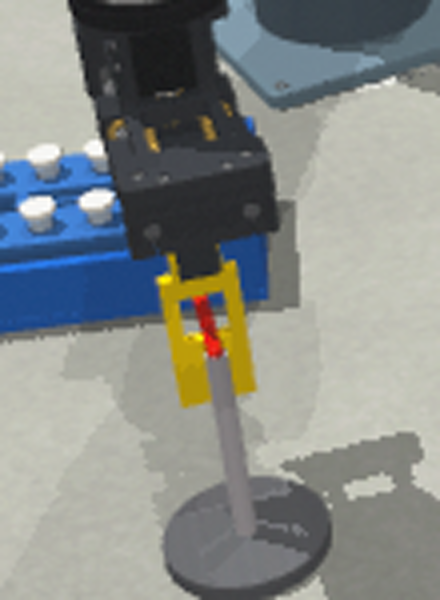

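View pics/w7.png

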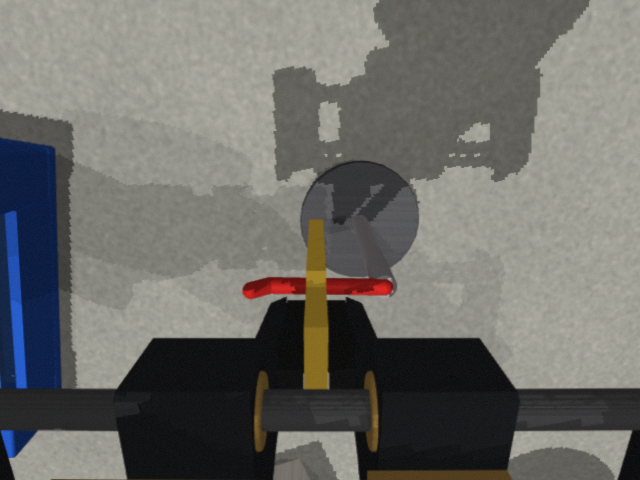

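The bar passes through the window at mid-seat. I'm lowering it onto the bar.

Emit:
arm_command(commands=[[0, 0, -0.015, 0], [0, 0, -0.03, 0], [0, 0, -0.04, 0], [0, 0, -0.043, 0], [0, 0, -0.043, 0]])

```text
clock: 10.6
eef_pos: [0.5086, -0.3038, 0.1203]
tool_rot: [-180.0, -0.0, 77.6]
force: [0.0, 0.3, -0.4]
opening: 0.0079
```

Emit:
arm_command(commands=[[0, 0, 0, 0], [0, 0, 0, 0]])

```text
clock: 10.8
eef_pos: [0.5089, -0.304, 0.1206]
tool_rot: [180.0, 0.0, 77.6]
force: [0.8, 0.4, -0.4]
opening: 0.0077
```

Emit:
arm_command(commands=[[0, 0, -0.003, 0], [0, 0, -0.003, 0], [0, 0, -0.003, 0]])

```text
clock: 11.1
eef_pos: [0.509, -0.3041, 0.12]
tool_rot: [180.0, 0.0, 77.6]
force: [-0.5, 0.9, 3.0]
opening: 0.0076
```

Emit:
arm_command(commands=[[0, 0, 0, 0], [0, 0, 0, 0], [0, 0, 0, 0], [0, 0, 0, 0], [0, 0, 0, 0]], hand=40)

```text
clock: 11.6
eef_pos: [0.5087, -0.3038, 0.1196]
tool_rot: [-180.0, -0.0, 77.6]
force: [-0.5, -0.1, -0.6]
opening: 0.0352
```

```bash
python3 - <<'E'
from h import *
s=cap("scene"); w=cap("wrist","w8")
crop(s,150,200,260,350,4,"s8c"); print(env.sense()["force"])
E
```

```text
[-0.14392755  0.01601795  0.49964476]
```

View pics/s8c.png

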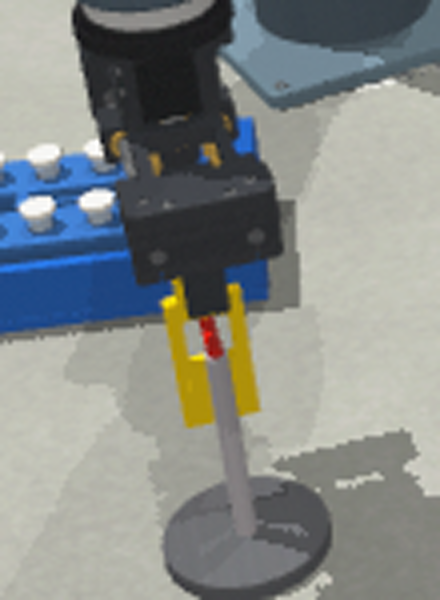

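View pics/w8.png

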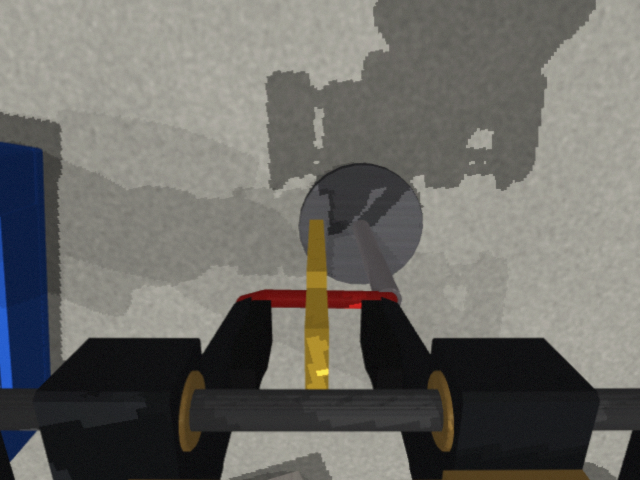

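The divider hangs on the bar with the fingers clear on both sides. I'm backing straight up.

Emit:
arm_command(commands=[[0, 0, 0.03, 0], [0, 0, 0.1, 0], [0, 0, 0.2, 0], [0, 0, 0.35, 0], [0, 0, 0.467, 0]])

```text
clock: 12.2
eef_pos: [0.5088, -0.3044, 0.2627]
tool_rot: [179.9, 0.0, 77.6]
force: [1.1, -0.1, 1.7]
opening: 0.035
```

Emit:
arm_command(commands=[[0, 0.7, 0, 0], [0, 0.7, 0, 0], [0, 0.7, 0, 0], [0, 0.7, 0, 0], [0, 0.7, 0, 0]], hand=60)

```text
clock: 12.7
eef_pos: [0.5091, -0.0872, 0.2601]
tool_rot: [-180.0, -0.2, 78.1]
force: [-0.1, 1.3, -0.1]
opening: 0.0529
```

```bash
python3 - <<'E'
from h import *
s=cap("scene"); t=cap("top")
crop(s,150,200,360,350,3.5,"s9c"); crop(t,260,200,480,300,3.5,"t9c"); e=env.sense();print(e["force"],e["eef_pos"],e["joint_pos"],e["clock"])
E
```

```text
[1.36608158 0.05803074 0.18030584] [ 0.50908208 -0.09178435  0.26026471] [-24.77831504  16.25875196  36.7389414  106.37842198 -11.10804369
  60.9032136    4.16037533] 12.8
```

View pics/s9c.png

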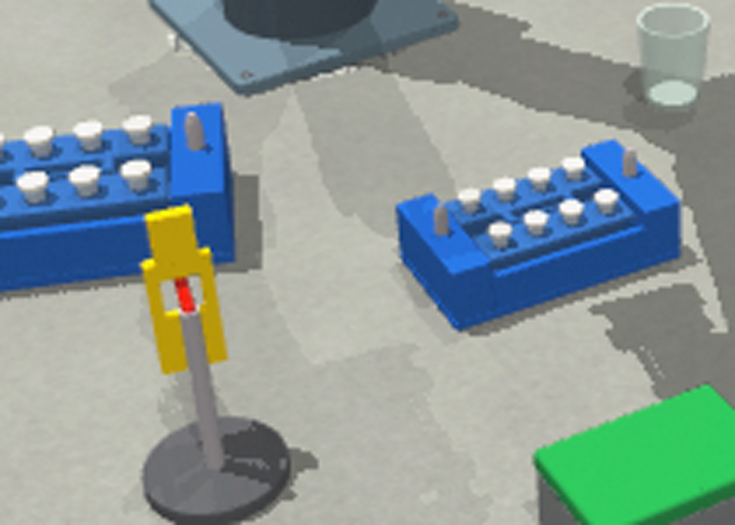

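View pics/t9c.png

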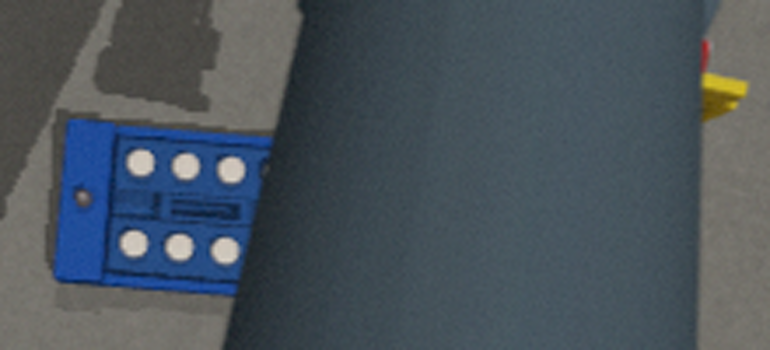

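The divider hangs freely on the red bar. Next is the cover.

Emit:
arm_command(commands=[[0.12, 0.8, -0.05, 0.3], [0.12, 0.8, -0.05, 0.3], [0.12, 0.8, -0.05, 0.3], [0.12, 0.8, -0.05, 0.3], [0.12, 0.8, -0.05, 0.3]], hand=60)

```text
clock: 13.3
eef_pos: [0.5459, 0.1461, 0.2451]
tool_rot: [179.9, 0.0, 104.5]
force: [0.2, 0.8, -0.0]
opening: 0.0527
```

```bash
python3 - <<'E'
from h import *
e=env.sense();print(e["tool_rot"],e["eef_pos"],e["joint_pos"],e["clock"])
E
```

```text
[1.79946628e+02 2.82283796e-02 1.04526861e+02] [0.54588922 0.14613776 0.2450893 ] [-39.2230808   21.24061543  25.46510596 100.25910537 -10.25152716
  60.74463598   4.2817504 ] 13.3
```

Emit:
arm_command(commands=[[0.029, 0.603, -0.15, 0.026], [0.029, 0.603, -0.15, 0.026], [0.029, 0.603, -0.2, 0.026], [0.029, 0.603, -0.283, 0.026], [0.029, 0.603, -0.283, 0.026]])

```text
clock: 13.8
eef_pos: [0.5512, 0.3294, 0.1552]
tool_rot: [-179.7, 0.0, 107.2]
force: [-0.4, -0.3, -0.1]
opening: 0.0525
```

Emit:
arm_command(commands=[[0, 0, 0, 0], [0, 0, 0, 0], [0, 0, 0, 0]])

```text
clock: 14.1
eef_pos: [0.5555, 0.3245, 0.1616]
tool_rot: [179.9, 0.0, 106.7]
force: [-0.3, -0.1, -0.1]
opening: 0.0527
```

```bash
python3 - <<'E'
from h import *
e=env.sense();w=cap("wrist","w10");print(e["tool_rot"],e["eef_pos"],e["clock"])
E
```

```text
[1.79850241e+02 3.09154303e-02 1.06746459e+02] [0.55553005 0.32451471 0.16163568] 14.1
```

View pics/w10.png

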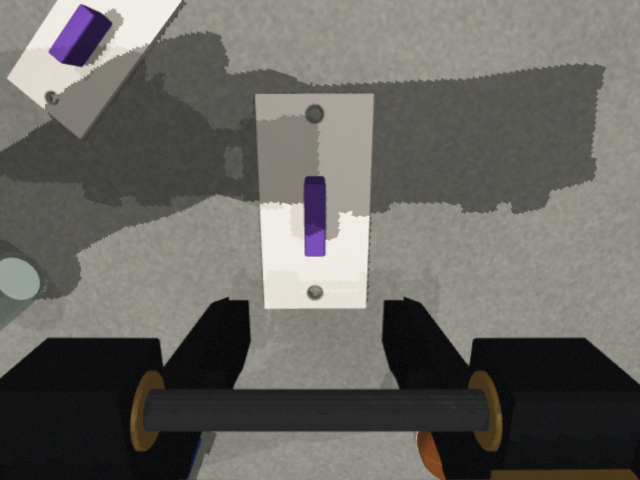

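The wrist view shows the larger cover with holes at (315,114) and (315,292), the grip bar upright in the image at column 315, and the small cover and beaker off to the side.

```bash
python3 - <<'E'
from h import *
np.set_printoptions(precision=2,suppress=True)
w=load("wrist"); 
f=w["frame"]
crop(w,250,85,380,315,2.6,"w10c")
h=onz(w,[(315,113),(315.5,292)],.008)*1000; d=h[0]-h[1]; print(h,h.mean(0),np.hypot(*d[:2]),np.degrees(np.arctan2(d[1],d[0])))
c=onz(w,[(255,94),(374,94),(367,307),(265,308)],.008)*1000; print(c,c.mean(0),[np.linalg.norm(c[i]-c[i-1]) for i in range(4)])
hs=f.astype(int); m=(hs[:,:,2]>hs[:,:,1]*1.6)&(hs[:,:,0]>hs[:,:,1]*1.2); m[:,:280]=0;m[:,350:]=0;m[:150]=0;m[280:]=0
ys,xs=np.nonzero(m); print("bar",xs.min(),xs.max(),ys.min(),ys.max())
g=onz(w,[(xs[ys>=250].mean(),ys.max()+.5)],.046)*1000; print("bar top near end",g)
e=env.sense(); y=np.radians(e["tool_rot"][2]); print("pred far end", h.mean(0)[:2]-28*np.array([np.cos(y),np.sin(y)]))
E
```

```text
[[532.99 399.26   8.  ]
 [576.69 255.39   8.  ]] [554.84 327.32   8.  ] 150.35476480087345 106.89476780451399
[[485.49 399.35   8.  ]
 [571.86 425.37   8.  ]
 [624.88 254.56   8.  ]
 [538.06 227.5    8.  ]] [555.07 326.69   8.  ] [np.float64(179.7122282127128), np.float64(90.20052857626723), np.float64(178.85399062103698), np.float64(90.94412523511136)]
bar 304 324 177 255
bar top near end [[562.18 300.94  46.  ]]
pred far end [562.92 300.52]
```

View pics/w10c.png

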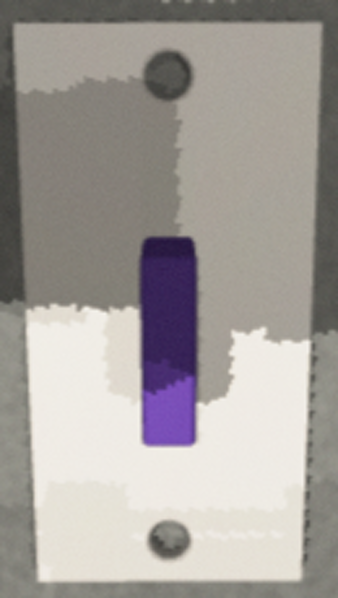

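Cover confirmed as 180 × 90 mm, centre (554.9, 327.1), yaw 16.85°. I'm descending.

Emit:
arm_command(commands=[[-0.002, 0.009, -0.1, 0.001], [-0.002, 0.009, -0.2, 0.001], [-0.002, 0.009, -0.35, 0.001], [-0.002, 0.009, -0.44, 0.001], [-0.002, 0.009, -0.44, 0.001]], hand=60)

```text
clock: 14.65
eef_pos: [0.5508, 0.3274, 0.0251]
tool_rot: [-179.7, 0.1, 107.0]
force: [-0.6, -0.1, -0.4]
opening: 0.0528
```

Emit:
arm_command(commands=[[0, 0, 0, 0], [0, 0, 0, 0], [0, 0, 0, 0]])

```text
clock: 14.95
eef_pos: [0.5543, 0.3304, 0.0301]
tool_rot: [179.8, -0.1, 107.0]
force: [-0.3, 0.2, -0.3]
opening: 0.0527
```

```bash
python3 - <<'E'
from h import *
np.set_printoptions(precision=2,suppress=True)
e=env.sense();w=cap("wrist","w11");s=cap("scene");crop(s,380,190,480,290,6,"s11");print(e["tool_rot"],e["eef_pos"],e["clock"])
p=e["eef_pos"]; print((proj(s,[p+[0,0,d] for d in(0,.01,.02,.03,.04)])-[380,190])*6)
E
```

```text
[179.81  -0.06 107.04] [0.55 0.33 0.03] 14.95
[[321.76 290.17]
 [323.9  271.14]
 [326.06 251.96]
 [328.24 232.64]
 [330.44 213.18]]
```

View pics/s11.png

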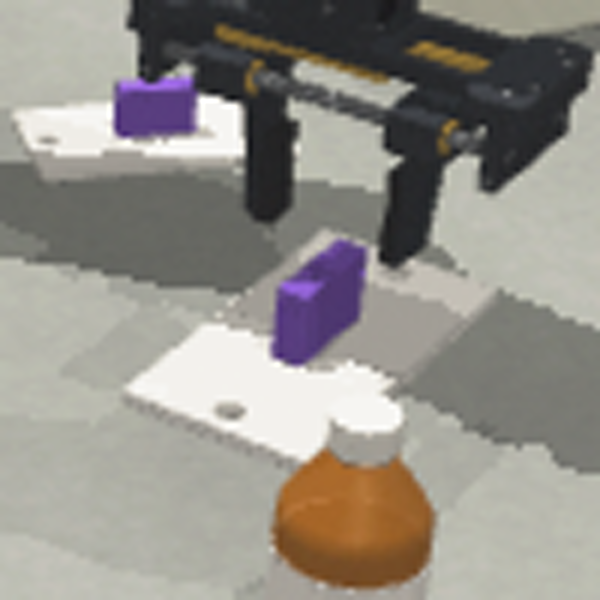

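View pics/w11.png

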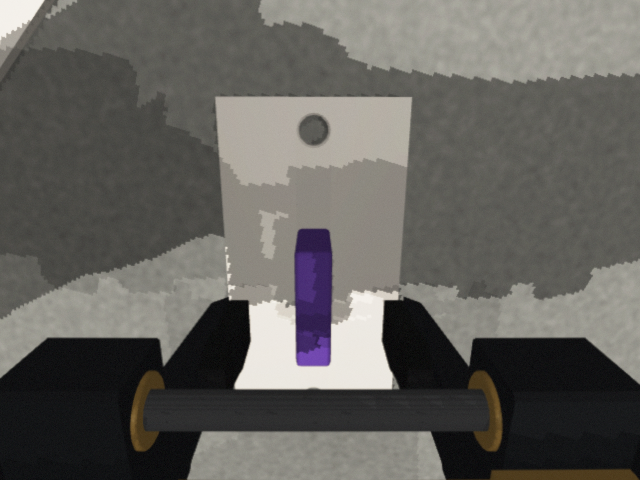

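Emit:
arm_command(commands=[[0.002, -0.01, -0.04, -0.002], [0.002, -0.01, -0.08, -0.002], [0.002, -0.01, -0.11, -0.002], [0.002, -0.01, -0.14, -0.002], [0.002, -0.01, -0.14, -0.002]])

```text
clock: 15.55
eef_pos: [0.5522, 0.3261, -0.0161]
tool_rot: [-179.8, 0.0, 106.9]
force: [-0.2, -0.6, -0.7]
opening: 0.0527
```

Emit:
arm_command(commands=[[0, 0, 0, 0], [0, 0, 0, 0]])

```text
clock: 15.75
eef_pos: [0.5538, 0.3269, -0.0138]
tool_rot: [180.0, -0.0, 106.9]
force: [0.3, 0.1, -0.3]
opening: 0.0529
```

```bash
python3 - <<'E'
from h import *
np.set_printoptions(precision=2,suppress=True)
e=env.sense();w=cap("wrist","w12");s=cap("scene");crop(s,380,190,480,290,6,"s12");print(e["tool_rot"],e["eef_pos"]*1000,e["clock"],e["force"])
E
```

```text
[179.96  -0.01 106.87] [553.84 326.88 -13.82] 15.75 [ 0.34  0.12 -0.33]
```

View pics/s12.png

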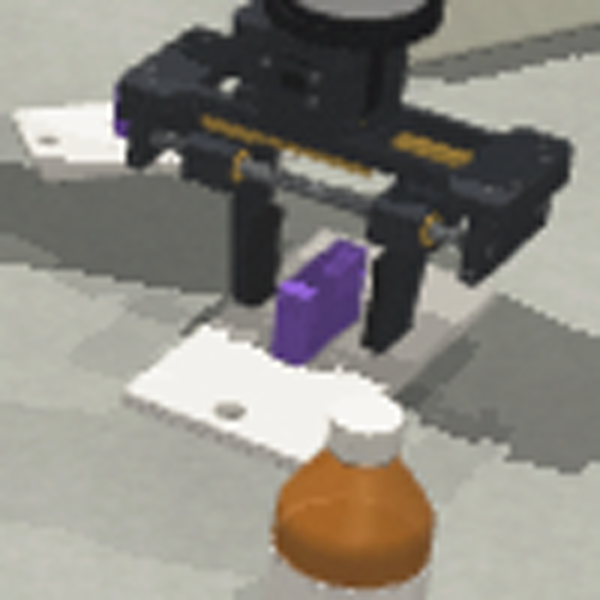

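The fingers straddle the bar, with their tips a few mm above the plate. I'm closing.

Emit:
arm_command(commands=[[0, 0, 0, 0], [0, 0, 0, 0], [0, 0, 0, 0], [0, 0, 0, 0], [0, 0, 0, 0]], hand=0)

```text
clock: 16.35
eef_pos: [0.5536, 0.3268, -0.0141]
tool_rot: [180.0, 0.0, 106.9]
force: [0.1, 0.1, 0.3]
opening: 0.0159
```

Emit:
arm_command(commands=[[0, 0, 0, 0], [0, 0, 0, 0], [0, 0, 0, 0], [0, 0, 0, 0]])

```text
clock: 16.75
eef_pos: [0.5536, 0.3268, -0.0141]
tool_rot: [180.0, -0.0, 106.9]
force: [0.3, 0.3, 0.3]
opening: 0.0157
```

```bash
python3 - <<'E'
from h import *
np.set_printoptions(precision=2,suppress=True)
e=env.sense();w=cap("wrist","w13");print(e["tool_rot"],e["eef_pos"]*1000,e["clock"],e["force"])
h=onz(w,[(314,140)],.008)*1000
E
```

```text
[179.99  -0.   106.87] [553.59 326.78 -14.11] 16.75 [0.26 0.32 0.34]
```

View pics/w13.png

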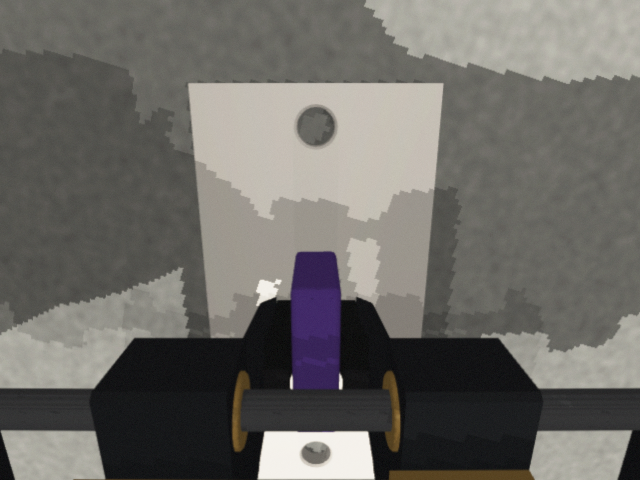

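```bash
python3 - <<'E'
from h import *
np.set_printoptions(precision=2,suppress=True)
e=env.sense();w=load("wrist");p=e["eef_pos"]*1000
h=onz(w,[(316,125.5),(315.5,452.5)],.0075)*1000; d=h[0]-h[1]
print(h,h.mean(0)-p,np.hypot(*d[:2]),np.degrees(np.arctan2(d[1],d[0])),e["tool_rot"][2])
a=np.radians(e["tool_rot"][2]);ux=np.array([np.cos(a),np.sin(a)]);uy=np.array([-np.sin(a),np.cos(a)])
for q in h: print("along tool x",(q-p)[:2]@ux,"lat",(q-p)[:2]@uy)
c=onz(w,[(188,83),(443,83)],.008)*1000
for q in c: print("corner",(q-p)[:2]@ux,(q-p)[:2]@uy)
E
```

```text
[[532.03 398.81   7.5 ]
 [575.51 254.81   7.5 ]] [ 0.15  0.04 21.6 ] 150.41833216107037 106.80277427580836 106.87047564127525
along tool x 75.20106808257943 lat -0.24247108191769717
along tool x -75.21715907099215 lat -0.06473505676223218
corner 89.72547459727457 44.968092043309255
corner 89.75139038635616 -45.09424717682242
```

The cover is centred on the TCP within 0.3 mm, and its underside is 14 mm above the TCP. I'm lifting it and carrying it to the rack.

Emit:
arm_command(commands=[[0, 0, 0.03, 0], [0, 0, 0.12, 0], [0, 0, 0.25, 0], [0, 0, 0.4, 0], [0, 0, 0.54, 0]])

```text
clock: 17.3
eef_pos: [0.5528, 0.3262, 0.1497]
tool_rot: [-179.9, 0.0, 106.9]
force: [0.5, 0.6, -2.8]
opening: 0.0158
```

Emit:
arm_command(commands=[[-0.03, -0.1, 0, -0.03], [-0.06, -0.22, 0, -0.06], [-0.1, -0.36, 0, -0.1], [-0.15, -0.5, 0, -0.14], [-0.19, -0.66, 0, -0.18]])

```text
clock: 17.8
eef_pos: [0.4949, 0.1279, 0.148]
tool_rot: [-179.9, -0.0, 90.6]
force: [0.8, -0.8, -2.7]
opening: 0.0159
```

Emit:
arm_command(commands=[[0, 0, 0, 0]])

```text
clock: 17.9
eef_pos: [0.4939, 0.1208, 0.148]
tool_rot: [-179.8, 0.2, 90.0]
force: [0.2, 0.3, -2.3]
opening: 0.0156
```

Emit:
arm_command(commands=[[-0.04, -0.15, 0, -0.02], [-0.08, -0.3, 0, -0.05], [-0.12, -0.42, 0, -0.064], [-0.137, -0.503, 0, -0.064], [-0.137, -0.503, 0, -0.064]])

```text
clock: 18.4
eef_pos: [0.4539, -0.0259, 0.1482]
tool_rot: [-180.0, 0.0, 84.6]
force: [0.6, 0.7, -2.4]
opening: 0.016
```

Emit:
arm_command(commands=[[0, 0, 0, 0], [0, 0, 0, 0], [0, 0, 0, 0], [0, 0, 0, 0]])

```text
clock: 18.8
eef_pos: [0.4555, -0.0213, 0.1478]
tool_rot: [-180.0, -0.0, 85.0]
force: [0.1, 0.3, -2.5]
opening: 0.0153
```

```bash
python3 - <<'E'
from h import *
np.set_printoptions(precision=2,suppress=True)
e=env.sense();w=cap("wrist","w14");s=cap("scene","s14");print(e["tool_rot"],e["eef_pos"]*1000,e["clock"],e["force"],e["dq"])
crop(s,220,150,380,310,3.7,"s14c")
E
```

```text
[-179.99   -0.     85.01] [455.53 -21.31 147.79] 18.8 [ 0.14  0.35 -2.49] [ 0.25 -0.07  0.32  0.06 -0.04 -0.02  0.06]
```

View pics/s14c.png

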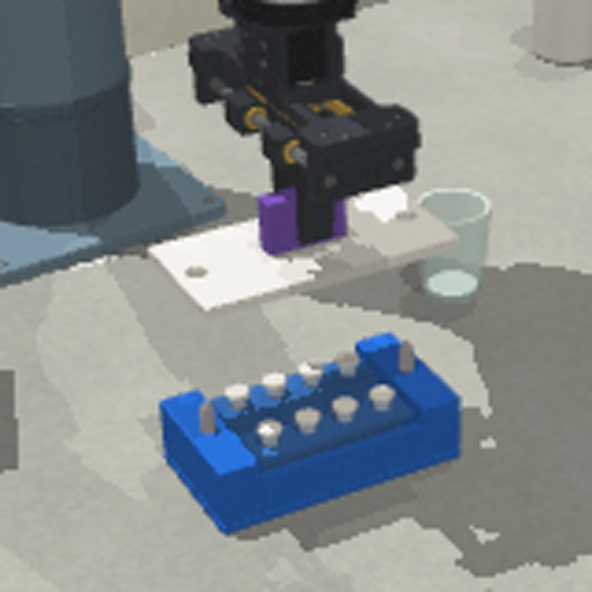

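View pics/w14.png

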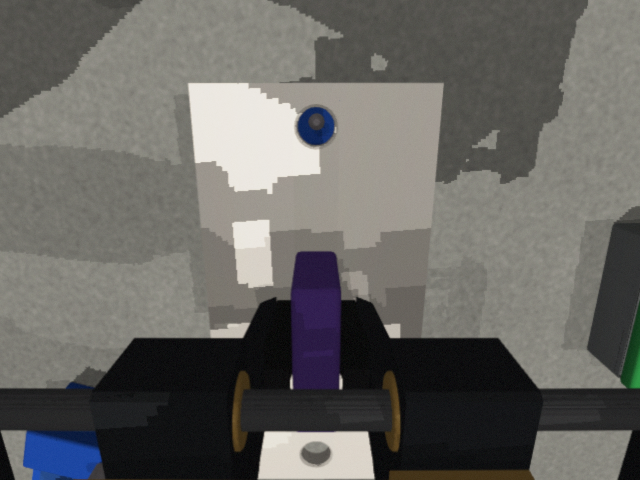

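The front dowel is visible through the front hole near (316,122). I'll use it as a direct alignment check.

```bash
python3 - <<'E'
from h import *
np.set_printoptions(precision=2,suppress=True)
w=load("wrist"); crop(w,290,100,345,150,10,"w14h")
e=env.sense();p=e["eef_pos"]*1000
a=np.radians(e["tool_rot"][2]);ux=np.array([np.cos(a),np.sin(a)]);uy=np.array([-np.sin(a),np.cos(a)])
for uv in [(316,120),(316,122),(316,124)]:
    q=onz(w,[uv],.072)[0]*1000; print(uv,q,(q-p)[:2]@ux,(q-p)[:2]@uy)
E
```

```text
(316, 120) [462.01  53.24  72.  ] 75.19669265843451 0.04131627214204755
(316, 122) [461.91  52.11  72.  ] 74.06110323801587 0.040110024315126155
(316, 124) [461.81  50.97  72.  ] 72.92234154780728 0.03890035463272965
```

View pics/w14h.png

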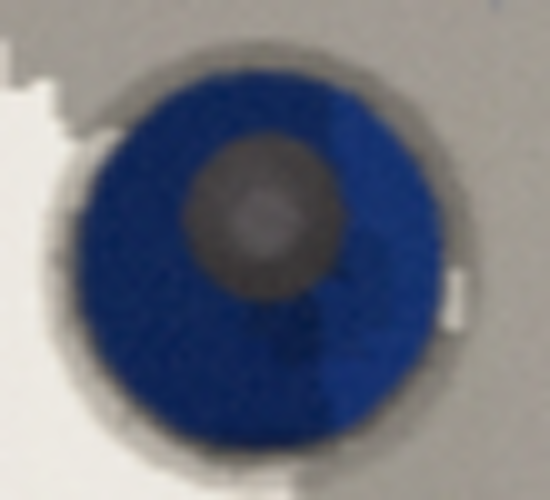

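Emit:
arm_command(commands=[[0, -0.003, -0.06, 0], [0, -0.003, -0.13, 0], [0, -0.003, -0.2, 0], [0, -0.003, -0.25, 0], [0, -0.003, -0.272, 0]])

```text
clock: 19.4
eef_pos: [0.4546, -0.0229, 0.0651]
tool_rot: [-179.9, 0.0, 84.9]
force: [0.2, -0.1, -2.8]
opening: 0.016
```

Emit:
arm_command(commands=[[0, 0, 0, 0], [0, 0, 0, 0], [0, 0, 0, 0], [0, 0, 0, 0]])

```text
clock: 19.8
eef_pos: [0.4559, -0.023, 0.0669]
tool_rot: [179.9, -0.0, 84.9]
force: [-0.2, -0.1, -2.3]
opening: 0.0154
```

```bash
python3 - <<'E'
from h import *
np.set_printoptions(precision=2,suppress=True)
e=env.sense();w=cap("wrist","w15");s=cap("scene");print(e["tool_rot"],e["eef_pos"]*1000,e["clock"],e["force"])
crop(s,250,180,360,300,5,"s15c");crop(w,290,100,345,150,10,"w15h")
p=e["eef_pos"]*1000
a=np.radians(e["tool_rot"][2]);ux=np.array([np.cos(a),np.sin(a)]);uy=np.array([-np.sin(a),np.cos(a)])
for uv in [(316,120),(316,124)]:
    q=onz(w,[uv],.072)[0]*1000; print(uv,q,(q-p)[:2]@ux,(q-p)[:2]@uy)
E
```

```text
[179.93  -0.02  84.91] [455.94 -23.03  66.88] 19.8 [-0.25 -0.11 -2.33]
(316, 120) [462.67  53.47  72.  ] 76.7906466701154 0.07980076975921314
(316, 124) [462.54  51.92  72.  ] 75.24306073551163 0.07896990038967494
```

View pics/w15h.png

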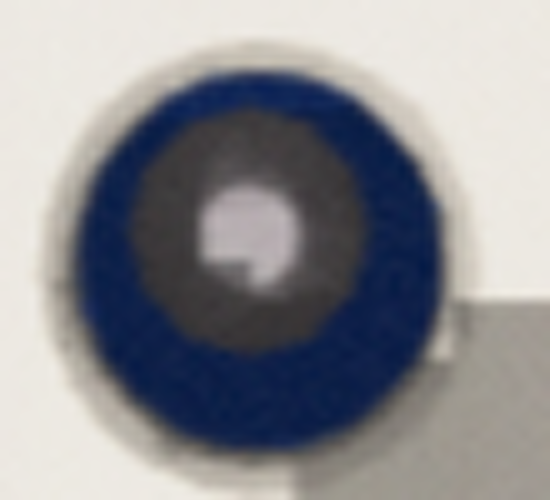

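View pics/s15c.png

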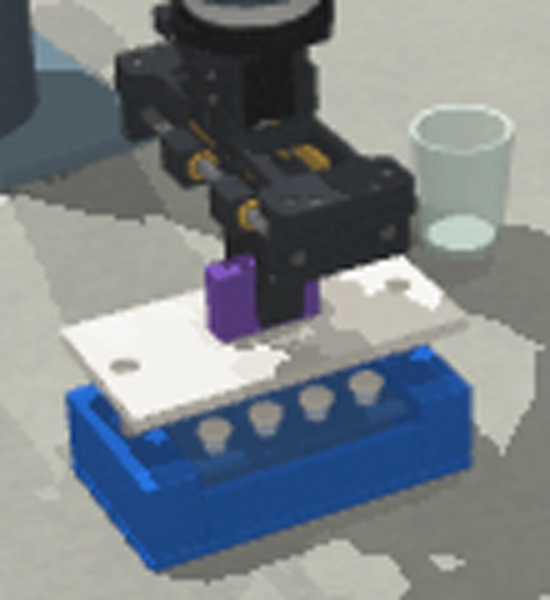

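The dowel is aligned with the hole to within 0.5 mm. I'm descending over the dowels in small steps.

Emit:
arm_command(commands=[[0, 0, -0.015, 0], [0, 0, -0.03, 0], [0, 0, -0.045, 0], [0, 0, -0.06, 0], [0, 0, -0.073, 0]])

```text
clock: 20.4
eef_pos: [0.4552, -0.0231, 0.0438]
tool_rot: [-180.0, 0.0, 84.9]
force: [-0.3, -0.0, -3.5]
opening: 0.0154
```

Emit:
arm_command(commands=[[0, 0, 0, 0], [0, 0, 0, 0]])

```text
clock: 20.6
eef_pos: [0.4553, -0.0232, 0.0442]
tool_rot: [-180.0, 0.0, 84.9]
force: [-0.4, 0.3, -2.7]
opening: 0.0156
```

Emit:
arm_command(commands=[[0, 0, -0.005, 0], [0, 0, -0.01, 0], [0, 0, -0.015, 0], [0, 0, -0.02, 0], [0, 0, -0.02, 0]])

```text
clock: 21.1
eef_pos: [0.4556, -0.0231, 0.0385]
tool_rot: [180.0, -0.0, 84.9]
force: [0.2, 0.1, 4.4]
opening: 0.0159
```

Emit:
arm_command(commands=[[0, 0, 0, 0], [0, 0, 0, 0]])

```text
clock: 21.3
eef_pos: [0.4556, -0.0231, 0.0385]
tool_rot: [180.0, -0.0, 84.9]
force: [-1.1, 0.3, 2.9]
opening: 0.0156
```

Emit:
arm_command(commands=[[0, 0, -0.004, 0], [0, 0, -0.007, 0], [0, 0, -0.007, 0], [0, 0, -0.007, 0]])

```text
clock: 21.7
eef_pos: [0.4556, -0.0231, 0.0365]
tool_rot: [180.0, -0.0, 84.9]
force: [-1.1, 0.9, 7.7]
opening: 0.016
```

Emit:
arm_command(commands=[[0, 0, -0.004, 0], [0, 0, -0.004, 0], [0, 0, -0.004, 0], [0, 0, -0.004, 0]])

```text
clock: 22.1
eef_pos: [0.4556, -0.0231, 0.0358]
tool_rot: [180.0, -0.0, 84.9]
force: [-3.9, 0.8, 15.9]
opening: 0.0157
```

```bash
python3 - <<'E'
from h import *
np.set_printoptions(precision=2,suppress=True)
e=env.sense();w=cap("wrist","w16");s=cap("scene");print(e["tool_rot"],e["eef_pos"]*1000,e["clock"],e["force"],e["ft_torque"])
crop(s,255,210,355,300,7,"s16c"); crop(s,180,240,260,350,5,"s16h")
E
```

```text
[179.98  -0.04  84.9 ] [455.63 -23.08  35.76] 22.1 [-3.92  0.8  15.9 ] [0.09 0.85 0.05]
```

View pics/s16c.png

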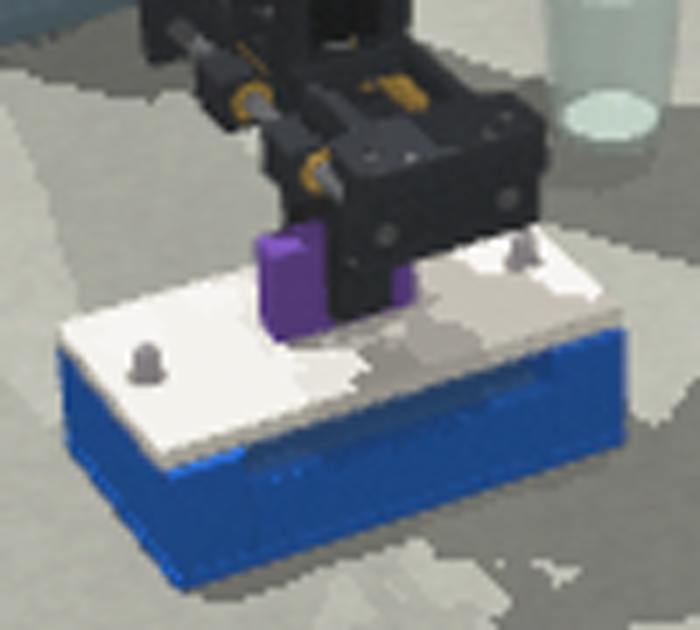

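View pics/w16.png

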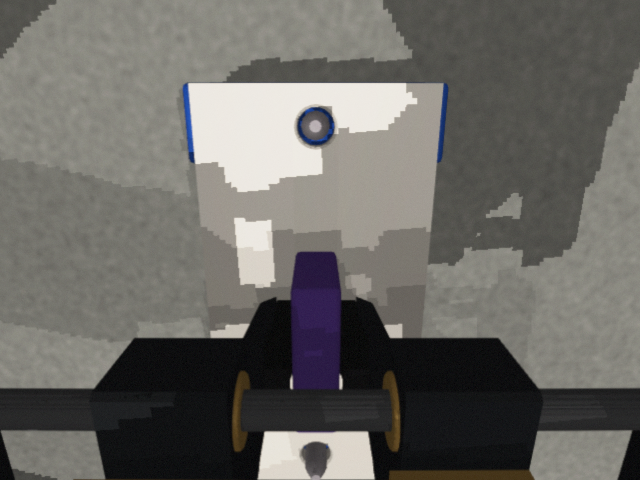

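View pics/s16h.png

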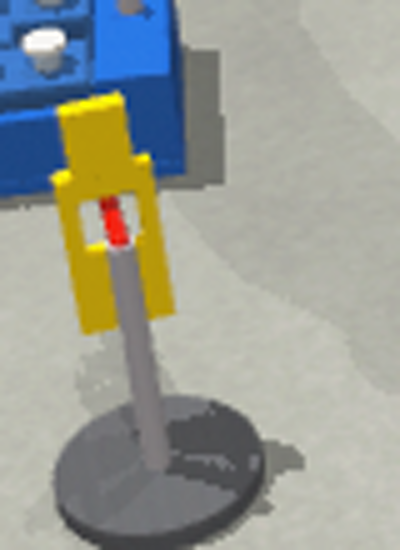

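The cover is flat with both dowels through its holes, and the force is above what the springs alone give. I'm adding a little preload to confirm hard contact.

Emit:
arm_command(commands=[[0, 0, -0.002, 0], [0, 0, -0.002, 0], [0, 0, -0.002, 0], [0, 0, -0.002, 0], [0, 0, -0.002, 0]])

```text
clock: 22.7
eef_pos: [0.4556, -0.023, 0.0357]
tool_rot: [180.0, -0.1, 84.9]
force: [-7.4, -0.1, 25.6]
opening: 0.0159
```

Emit:
arm_command(commands=[[0, 0, 0, 0], [0, 0, 0, 0], [0, 0, 0, 0], [0, 0, 0, 0], [0, 0, 0, 0]])

```text
clock: 23.2
eef_pos: [0.4556, -0.023, 0.0357]
tool_rot: [180.0, -0.1, 84.9]
force: [-6.1, 1.1, 25.7]
opening: 0.0158
```

The force rose 10 N for 0.1 mm of travel, so the cover is hard on the end blocks, and it is steady at 26 N. One last look, then I hand in.

```bash
python3 - <<'E'
from h import *
s=cap("scene","s17"); e=env.sense(); print(e["eef_pos"],e["force"],e["opening"],e["clock"])
E
```

```text
[ 0.45566478 -0.02303253  0.03573867] [-6.68088788  1.47708161 25.89110503] 0.015508196918573379 23.25
```

View pics/s17.png

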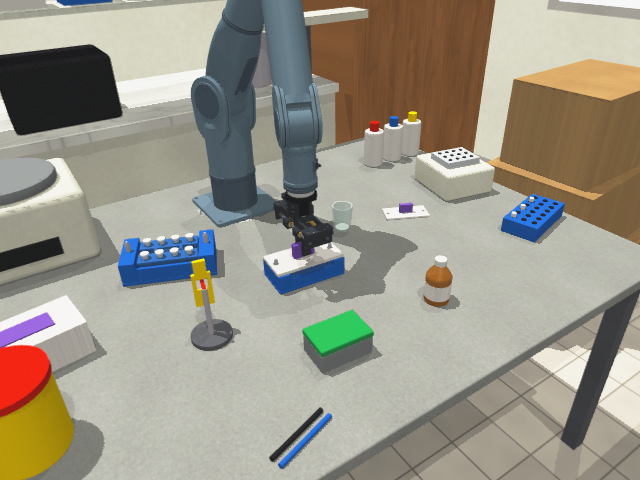

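The final picture shows the divider hanging at (203,283), the cover seated on the rack at (304,262), and the bottle, beaker and tip box where they were.

```bash
python3 -c "
from cell import env
print(env.close_job()); print(env.sense()['force'])"
```

```text
the job is handed in; nothing more can be done
None
the job is handed in; nothing more can be done
```

The divider hangs by its window on the red bar, let go of. The cover is on the rack over both dowels and was still held pressed against the end blocks when I handed the job in at 23.3 s.

- **First grasp missed:** the fingers closed on nothing just above the divider's tab. The camera views put the real fingertips about 30 mm short of the reported TCP, which disagrees with the tool description. I corrected for this, and both later grasps held (7.6 mm on the tab, 15.7 mm on the grip bar).
- **Cover seating:** the pictures show the cover flat with a dowel through each hole. The underside worked out at about 50 mm, level with the block tops. The last preload raised the force from 16 to 26 N for about 0.1 mm of travel, so it is resting on the blocks.
- **Odd readings:** there was a small sideways force of about 7 N in the final hold. Midway through pressing, the force was 3–4 N where I expected about 6.6 N from the springs.
- **Other items:** the bottle, beaker and tip box look unmoved in the last picture.

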